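Dry-lay three hexagonal blocks for glue-up

TASK

Get the hexagonal trivet ready for gluing. In the blue tray, first set the pale block down just left of the fixed dark block (left as seen from the robot), flat face against flat face, then nestle the red block flat behind those two (on the far side from the robot), in the notch between them so that it sits snug to both; after that set the steel press weight upright, gently and not dropped, on top of the spot where the three blocks meet. Also, whenever you like, stand the glue bottle in the middle of the green rubber mat, and leave the tape measure, brush jar and block plane where they are.

Things in the scene. Friction and masses are not known exactly. Their poses are not given: they have to be found in the camera images.
- hub (a point): Centre, half-way up, of the dark brown hex block fixed in the blue tray: 56 mm across flats, 36 high, faces along +-y and every 60 degrees. x points away from the robot (within 0.25 rad) to a corner, y to its left. Tray 180 x 180, square to these axes, its middle at x +24, y +28 mm; floor 18 mm below this point, 5 above the table; rim 4 wide, 5 above the floor. Place varies.
- pale (a point): Centre, half-way up, of the loose pale cream wood hex block, 65 g: 56 mm across flats, 32 centre to corner, 36 high; flat faces along its +-y and every 60 degrees; z up. Beside a neighbour, hold it by two opposite faces that do not touch it; holding 4 mm off-centre, away from the neighbour, gives the fingers more room.
- red (a point): Centre (half-way up) of the loose dark-red wood hexagonal block, same shape, size and axes as the pale block, 70 g. In its notch only the faces looking to the left and right stay free for the fingers; holding it 4 mm off-centre, towards the far side, gives more room.
- weight (a point): Loose steel press weight, about 350 g: disc 64 mm across and 16 mm thick with an upright black cylindrical knob 24 mm across and 42 mm tall on its middle (58 mm high in all). The point is on its axis, 42 mm above its underside, 26 mm above the disc's top: the height to grip the knob. z up.
- glue (a point): Loose white round glue bottle with green nozzle, upright, about 140 g: body 48 mm across and 66 mm tall, then shoulder and nozzle to 90 mm. The point is on its axis, 45 mm above its underside. z up.
- mat: Square green rubber mat, fixed, 100 x 100 mm, 5 mm thick; origin at the centre of its underside, on the table; place changes between starts.
- tape_measure: Bystander: grey tape measure, 60 x 36 x 56 mm high, origin under its centre; beyond the tray and the mat. Not to be moved.
- brush_jar: Bystander: grey round jar 72 mm across, 85 mm tall, with brushes standing in it to 163 mm high; origin under its centre; at the left edge of the work. Not to be moved.
- block_plane: Bystander: dark steel block plane 160 x 45 mm, about 65 mm high, with wooden grips, origin under its centre; at the right edge of the work. Not to be moved.

How it is judged:
On the way, in this order (a step that is already met when the one before it is completed fails the run):
1. the pale block stands in the tray just left of the dark block, face to face (horizontal distance between pale and hub below 0.064 m and y of pale in the frame of hub above 0.045 m and x of pale in the frame of hub between -0.01 and 0.01 m and z of pale in the frame of hub between -0.006 and 0.006 m and angle between pale's own z axis and vertical below 0.1 rad and (angle between the x axis of pale and the x axis of hub, either way round below 0.21 rad or angle between the x axis of pale and the x axis of hub, either way round between 0.837 and 1.257 rad)), for 0.2 s.
2. the red block is nestled behind the two, in the notch between them (all of step 1 and horizontal distance between red and hub below 0.064 m and horizontal distance between red and pale below 0.064 m and x of red in the frame of hub above 0.035 m and z of red in the frame of hub between -0.006 and 0.006 m and angle between red's own z axis and vertical below 0.1 rad and (angle between the x axis of red and the x axis of hub, either way round below 0.21 rad or angle between the x axis of red and the x axis of hub, either way round between 0.837 and 1.257 rad)), for 0.2 s.
3. the press weight stands on top where the three blocks meet (all of step 2 and horizontal distance between weight and hub below 0.047 m and horizontal distance between weight and pale below 0.047 m and horizontal distance between weight and red below 0.047 m and angle between weight's own z axis and vertical below 0.12 rad and z of weight in the frame of hub between 0.054 and 0.066 m), for 0.2 s.
At the end, for the whole second after the job is handed in: Pale flat in tray left of hub: centres within 64 mm, 10 mm off sideways; red behind, within 64 mm of both centres; both within 12 degrees of face to face; weight upright on top, axis within 47 mm of all three centres; bottle upright on the mat within 18 mm of its middle; all at rest (all of step 3 and horizontal distance between glue and mat below 0.018 m and angle between glue's own z axis and vertical below 0.15 rad and z of glue in the frame of mat between 0.04 and 0.058 m and linear speed of each of pale_block, red_block, press_weight, glue_bottle below 0.02 m/s); the robot touches nothing.
It fails at once if the tape measure is moved by more than 25 mm (distance of tape_measure from where it was at the start of the episode above 0.025 m).
It fails at once if the brush jar is moved by more than 25 mm (distance of brush_jar from where it was at the start of the episode above 0.025 m).
It fails at once if the block plane is moved by more than 25 mm (distance of block_plane from where it was at the start of the episode above 0.025 m).
It fails at once if the press weight is dropped onto the blocks (faster than 0.6 m/s within 5 cm of them) (horizontal distance between weight and hub below 0.08 m and z of weight in the frame of hub below 0.11 m and linear speed of press_weight above 0.6 m/s).
It also fails if it takes over 109 s, if anything falls off the work surface, if the arm or the gripper's body presses on something with over 40 N, if the wrist force passes 120 N, or if a joint passes its speed limit or range.

ROBOT

A 6-joint arm with a two-finger parallel gripper is mounted at the origin on the work surface. World frame = base frame: x ahead of the robot, y to its left, z up, the work surface at z = 0. Lengths are in m, angles in rad, forces in N, time in s.
With the tool pointing down it reaches from about 0.25 to 0.8 m from the base axis. Payload 3.9 kg.
Tool frame: the origin (TCP) lies midway between the tips of the shut fingers; the grasp point (between the pads) lies 19 mm behind it; z points along the fingers, y is the direction in which the jaws open and shut (so a half turn about z gives the same grasp; the last joint's range is limited). The gripper opens to 85 mm and grips with 20 to 120 N. Pads are 22 mm wide; open, the fingers measure 114 mm over their backs; the gripper's body (76 mm by 85 mm) begins 54 mm behind the grasp point. The pads swing forward as they close: fully open they stand 13 mm farther back than shut.
Start: joints at [0, 0.26, -0.138, 1.173, 0, 1.571], TCP at [0.525, -0, 0.231] pointing down, gripper open.
Joint ranges: [-2.78, 2.78], [-0.83, 1.72], [-1.28, 1.37], [-1.9, 2.12], [-1.57, 1.48], [-3.14, 3.14]. Speed limits (rad/s): [2.57, 2.57, 3.14, 3.14, 3.14, 3.14].

INTERFACE

Orientations are given as a rotation vector (axis times angle).
In Python, from station import state, snapshot, camera_params, sign_off gives the robot as it stands. The module is installed in compiled form; this text tells all that it offers.
- The arm moves only by the tool play_rows, never from a script. Its arguments are lists of equal length, an entry for each row: "travel": the shift along the tool's x, y, z in m, a list of three; "twist": the turn about the tool's z in degrees; "jaw": the closure, from 0 (fully open) to 1 (shut). In form: {"travel": [[tx, ty, tz], ...], "twist": [twist, ...], "jaw": [jaw, ...]}. A call has 1 to 8 rows; each row is the pose to reach, as a shift and turn from the pose measured when the call began, along the tool's axes at that moment; what a row does not reach only later rows make up. A row lasts 1/10 s, in which the tool goes at most 50 mm and 8.59 degrees, less where a joint would pass 70% of its speed; a pose out of reach is approached as far as the arm can. A call with a gripper value outside its range is refused whole. The fingers move at their own pace and stop on an object; "squeeze" is the grip in N (left out, the last holds). Time passes only in rows, so rows that repeat a pose let the fingers close. It gives the time, the measured TCP pose, the force and the opening at its end, in the units of the state.
- state(): the state, without advancing time (a new reading comes with each control period).
- snapshot(name): name is "scene" or "side" or "wrist"; returns the picture (400x640x3 uint8, red, green, blue); there is no depth.
- camera_params(name): a dict with "K" (3x3 intrinsics, pixels), "rvec" (rotation vector, rad) and "tvec" (3), from world to camera coordinates, as OpenCV has them. Camera axes: x right, y down, z forward; pixel columns grow to the right and rows downward; lengths in m; the calibration is good to about 2 mm. A picture is of the moment at which its call begins: read the wrist's pose just before it. camera_params takes no time and is no camera call; for the wrist camera it gives the pose at the moment of the call.
- sign_off(): hands the job in, once; it reports no verdict.
The state is a dict: "time_s": time; "q": joint angles; "qvel": joint speeds; "effort": joint torques, N m; "eef_pos": TCP position; "orientation": TCP orientation; "wrist_force": force on the tool from outside, world axes, zero at the start; "moment": the same for the moment, N m; "width": opening from 0.0 (shut) to 1.0 (fully open).
Only numpy, scipy, OpenCV 4.12 (cv2) and the standard library are available. Lean on these libraries where they do the work, as an engineer would, in place of code of your own. Each camera call takes 0.05 s, during which the arm holds its last target.

## Working session

There is one attempt and no reset: what is moved stays moved. The work goes in short steps, Python scripts to look and compute and a tool call to move; the robot and the scene stay as the last step left them, time stands still between calls to the robot, and variables do not carry over. Pictures are saved under pics/ and viewed, and the job is handed in when it is done.

Besides the shell and the picture viewer there is one more tool, called after "Emit:" as a command line: name --pt "numbers of a row" for each row, then --argument value for the rest. play_rows: Moves the arm, as the interface text tells. Its arguments: {"type":"object","properties":{"travel":{"type":"array"},"twist":{"type":"array"},"jaw":{"type":"array"},"squeeze":{"type":"number"}},"required":["travel","twist","jaw"]}

```bash
mkdir -p pics; ls
cat > h.py <<'E'
import numpy as np,cv2
from scipy.spatial.transform import Rotation as R
from station import state,snapshot,camera_params
def cam(n):
    c=camera_params(n);return np.array(c['K'],float),cv2.Rodrigues(np.array(c['rvec'],float))[0],np.array(c['tvec'],float).ravel()
def ray(c,uv):
    K,Rm,t=c;d=np.linalg.inv(K)@np.array([uv[0],uv[1],1.]);return -Rm.T@t,Rm.T@d
def onz(c,uv,z):
    o,d=ray(c,uv);return o+d*(z-o[2])/d[2]
def proj(c,p):
    K,Rm,t=c;q=K@(Rm@np.asarray(p,float)+t);return q[:2]/q[2]
def two(c1,u1,c2,u2):
    o1,d1=ray(c1,u1);o2,d2=ray(c2,u2);s=np.linalg.lstsq(np.c_[d1,-d2],o2-o1,rcond=None)[0]
    a=o1+s[0]*d1;b=o2+s[1]*d2;return (a+b)/2,np.linalg.norm(a-b)
def snap(n,f):
    c=cam(n);im=snapshot(n);cv2.imwrite('pics/'+f,im[:,:,::-1]);np.save('pics/'+f+'.npy',im);np.savez('pics/'+f+'.npz',K=c[0],R=c[1],t=c[2]);return im,c
def load(f):
    z=np.load('pics/'+f+'.npz');return np.load('pics/'+f+'.npy'),(z['K'],z['R'],z['t'])
E
python3 - <<'E'
from h import *
for n in('scene','side','wrist'):
    im,c=snap(n,n+'0.png');o,d=ray(c,(320,200));print(n,o.round(3),(d/np.linalg.norm(d)).round(3),c[0][0,0])
s=state();print(s['time_s'],s['eef_pos'],s['orientation'],s['width'],s['wrist_force'])
print(R.from_rotvec(s['orientation']).as_matrix().round(3))
E
```

```text
pics
scene [1.037 0.4   0.897] [-0.421 -0.398 -0.815] 361.8672834681152
side [0.216 0.957 0.873] [ 0.278 -0.733 -0.621] 436.5432763411782
wrist [0.524 0.079 0.373] [-0.008 -0.31  -0.951] 297.3732037194977
0.15 [ 5.24478428e-01 -6.68358590e-06  2.30657336e-01] [-2.22071370e+00 -2.22068078e+00  1.67576561e-03] 1.0026527686512023 [-0.79554011 -0.61982274 -0.4895997 ]
[[ 0.     1.    -0.001]
 [ 1.    -0.    -0.   ]
 [-0.    -0.001 -1.   ]]
```

View pics/scene0.png

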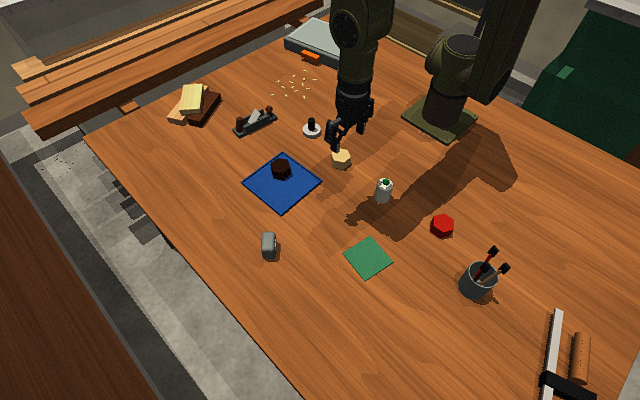

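View pics/side0.png

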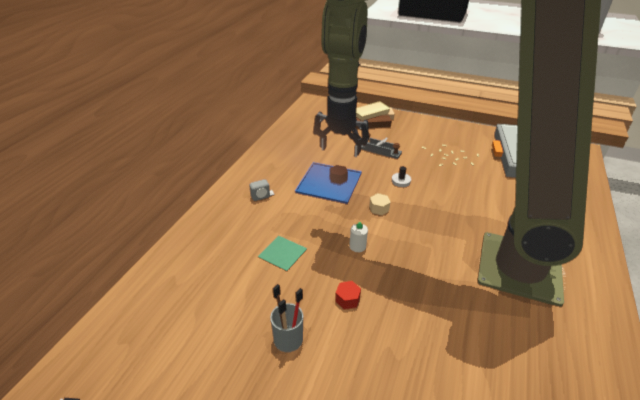

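View pics/wrist0.png

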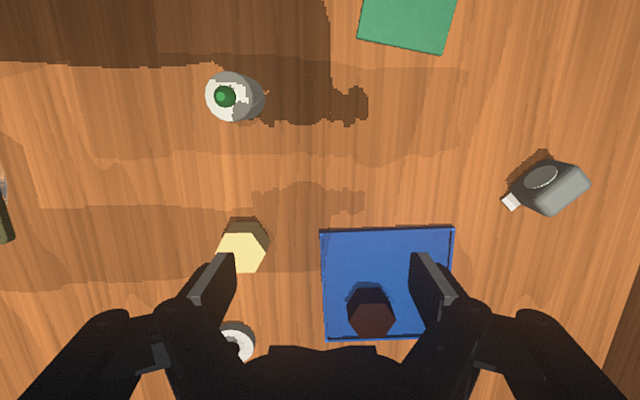

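The scene view shows pale (341,158), hub (281,168) in the tray, weight (312,128), glue (384,190), red (443,225) and mat (368,257). The side view has the same set, and the wrist view sees everything but red. Next I'll measure them with colour masks.

Run:
```python
from h import *
pts={'scene0.png':dict(pale=(341,155),paleside=(341,165),hub=(281,163),red=(442,222),weightd=(307,133),knob=(312,122),glue=(383,196),noz=(385,182),mat=(368,257),tray=(280,195)),
'side0.png':dict(pale=(380,201),hub=(339,169),hubside=(339,180),red=(348,290),weightd=(402,182),knob=(403,173),glue=(359,243),noz=(360,226),mat=(283,252),tray=(325,190)),
'wrist0.png':dict(pale=(240,255),paleside=(245,225),hub=(371,317),hubside=(370,295),weightd=(240,338),glue=(213,95),noz=(225,97),mat=(405,25),tray=(340,260))}
for f,d in pts.items():
    im,c=load(f);hsv=cv2.cvtColor(im,cv2.COLOR_RGB2HSV)
    for k,(u,v) in d.items(): print(f,k,im[v,u],hsv[v,u])
crops={'scene0.png':(230,110,240,190),'side0.png':(240,140,180,180)}
for f,(x,y,w,h) in crops.items():
    im,c=load(f);cv2.imwrite('pics/crop_'+f,cv2.resize(im[y:y+h,x:x+w,::-1],None,fx=3.2,fy=3.2,interpolation=cv2.INTER_NEAREST)[:600,:800])
```

```text
scene0.png pale [231 197 121] [ 21 121 231]
scene0.png paleside [84 66 40] [ 18 134  84]
scene0.png hub [40 20 16] [  5 153  40]
scene0.png red [189  32  20] [  2 228 189]
scene0.png weightd [225 217 204] [ 19  24 225]
scene0.png knob [1 0 0] [  0 255   1]
scene0.png glue [79 77 69] [24 32 79]
scene0.png noz [23 80 33] [ 65 182  80]
scene0.png mat [ 64 130  85] [ 70 129 130]
scene0.png tray [ 31  74 136] [108 197 136]
side0.png pale [242 218 166] [ 21  80 242]
side0.png hub [101  66  48] [ 10 134 101]
side0.png hubside [87 60 47] [ 10 117  87]
side0.png red [217  72  51] [  4 195 217]
side0.png weightd [220 214 205] [ 18  17 220]
side0.png knob [30 25 23] [ 9 60 30]
side0.png glue [137 133 121] [ 23  30 137]
side0.png noz [ 46 111  61] [ 67 149 111]
side0.png mat [113 175 135] [ 71  90 175]
side0.png tray [ 87 128 181] [107 132 181]
wrist0.png pale [245 228 161] [ 24  87 245]
wrist0.png paleside [121  98  68] [ 17 112 121]
wrist0.png hub [68 44 45] [179  90  68]
wrist0.png hubside [38 35 47] [128  65  47]
wrist0.png weightd [229 224 214] [ 20  17 229]
wrist0.png glue [190 189 165] [ 29  34 190]
wrist0.png noz [ 71 125  70] [ 59 112 125]
wrist0.png mat [ 98 165 119] [ 69 104 165]
wrist0.png tray [ 74 112 174] [109 147 174]
```

View pics/crop_scene0.png

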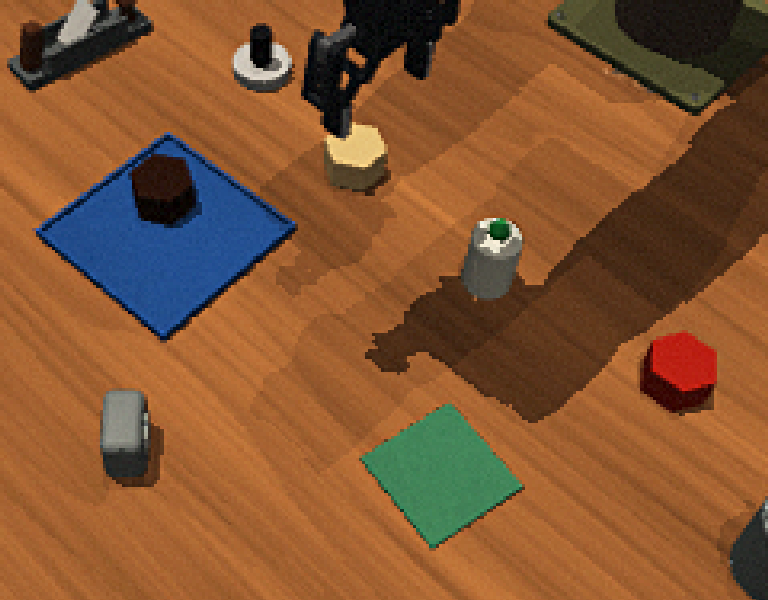

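View pics/crop_side0.png

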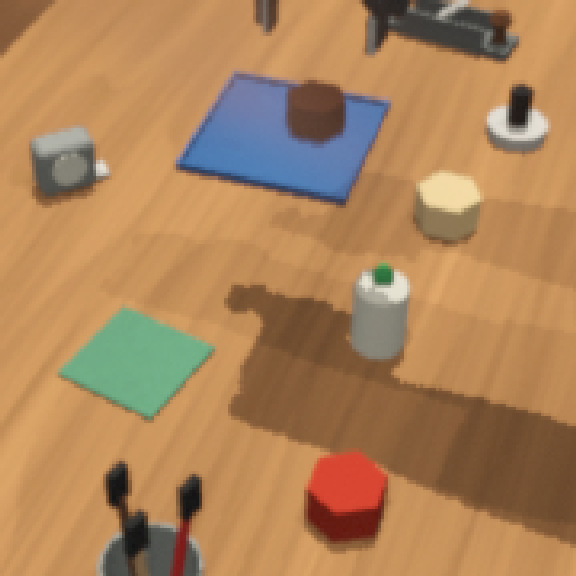

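```bash
cat >> h.py <<'E'
def comp(m,near,):
    n,l,st,ce=cv2.connectedComponentsWithStats(m.astype(np.uint8))
    ok=[i for i in range(1,n) if st[i,4]>8]
    i=min(ok,key=lambda i:np.hypot(*(ce[i]-near)));return l==i,ce[i],st[i]
def hexang(P):
    # angle of face normals mod 60 from world points (min-area hex edges): via 6th-moment of boundary
    P=P-P.mean(0);return np.degrees(np.angle(np.sum(np.hypot(*P.T)**4*np.exp(6j*np.arctan2(P[:,1],P[:,0]))))/6)
def topface(im,c,m,near,z):
    k,ce,st=comp(m,near)
    vu=np.argwhere(k);W=np.array([onz(c,(u,v),z)[:2] for v,u in vu])
    h=cv2.convexHull(W.astype(np.float32)*1000)[:,0]
    (cx,cy),(w,hh),a=cv2.minAreaRect(h)
    return dict(px=ce.round(1),n=int(st[4]),ctr=W.mean(0).round(4),area=cv2.contourArea(h),rect=(round(w,1),round(hh,1)),corner=round(float(hexang(W)),1))
E
python3 - <<'E'
from h import *
def H(im): return [x.astype(int) for x in cv2.split(cv2.cvtColor(im,cv2.COLOR_RGB2HSV))]
S,cs=load('scene0.png');D,cd=load('side0.png');Wr,cw=load('wrist0.png')
h,s,v=H(S);hd,sd,vd=H(D);hw,sw,vw=H(Wr)
red_s=((h<8)|(h>172))&(s>190)&(v>140); red_d=((hd<8)|(hd>172))&(sd>150)&(vd>170)
pal_s=(abs(h-21)<5)&(s<150)&(v>180); pal_d=(abs(hd-21)<6)&(sd<115)&(vd>215); pal_w=(abs(hw-24)<5)&(sw<115)&(vw>215)
for n,a in dict(red=((S,cs,red_s,(442,222)),(D,cd,red_d,(348,290))),pale=((S,cs,pal_s,(341,155)),(D,cd,pal_d,(380,201)),(Wr,cw,pal_w,(243,252)))).items():
    r=[topface(*x,.036) for x in a]
    for q in r: print(n,q)
    for i in range(1,len(a)): print('  tri',two(a[0][1],comp(a[0][2],a[0][3])[1],a[i][1],comp(a[i][2],a[i][3])[1]))
# nozzle, white
for n,a in dict(noz=((S,cs,(abs(h-63)<10)&(s>150)&(v<140),(385,182)),(D,cd,(abs(hd-65)<8)&(sd>120)&(vd<150),(360,224)),(Wr,cw,(abs(hw-60)<10)&(sw>90)&(vw<150),(225,97))),
  knob=((S,cs,(v<20),(312,124)),(D,cd,(vd<50),(403,173)))).items():
    C=[comp(x[2],x[3]) for x in a];print(n,[(x[1].round(1),x[2]) for x in C])
    for i in range(1,len(a)): print('  tri',two(a[0][1],C[0][1],a[i][1],C[i][1]))
for f,im,c,hh,ss,nt,nm in (('s',S,cs,(h,s,v),(108,),(280,190),(368,257)),('d',D,cd,(hd,sd,vd),(107,),(325,190),(283,252)),('w',Wr,cw,(hw,sw,vw),(109,),(340,260),(405,25))):
    m=(abs(hh[0]-108)<8)&(hh[1]>90);k,ce,st=comp(m,nt);W=np.array([onz(c,(x,y),.008)[:2] for y,x in np.argwhere(k)],np.float32)*1000
    print('tray',cv2.minAreaRect(W))
    m=(abs(hh[0]-70)<5)&(hh[1]>60)&(hh[2]>90);k,ce,st=comp(m,nm);W=np.array([onz(c,(x,y),.005)[:2] for y,x in np.argwhere(k)],np.float32)*1000
    print('mat',cv2.minAreaRect(W),two(cs,comp((abs(h-70)<5)&(s>60)&(v>90),(368,257))[1],c,ce)[0])
E
```

```text
red {'px': array([443.4, 222.3]), 'n': 288, 'ctr': array([0.3972, 0.2751]), 'area': 2542.858443176141, 'rect': (61.5, 53.2), 'corner': -27.4}
red {'px': array([348.1, 290.2]), 'n': 352, 'ctr': array([0.3988, 0.2751]), 'area': 2560.387581296498, 'rect': (55.6, 59.3), 'corner': -28.7}
  tri (array([0.39839574, 0.27563069, 0.03697104]), np.float64(0.0007916304555021967))
pale {'px': array([340.9, 155.2]), 'n': 168, 'ctr': array([ 0.4201, -0.0995]), 'area': 2418.770073724794, 'rect': (52.5, 58.3), 'corner': -2.1}
pale {'px': array([380. , 199.1]), 'n': 182, 'ctr': array([ 0.4202, -0.104 ]), 'area': 2620.0353466724046, 'rect': (60.1, 55.5), 'corner': -1.6}
pale {'px': array([242.6, 250.6]), 'n': 1228, 'ctr': array([ 0.4232, -0.0983]), 'area': 2480.430527519202, 'rect': (52.7, 60.3), 'corner': -1.3}
  tri (array([ 0.42010293, -0.09988505,  0.03756268]), np.float64(0.0027337439295567457))
  tri (array([ 0.4251216 , -0.09506323,  0.04271618]), np.float64(0.000833355778571728))
noz [(array([385.4, 181.7]), array([383, 178,   6,   7,  29], dtype=int32)), (array([359.2, 225.4]), array([357, 223
[... 564 characters left out ...]
 (182.87005615234375, 183.60678100585938), 2.6285157203674316)
mat ((618.7782592773438, 188.1638641357422), (97.7657699584961, 97.84811401367188), 79.99457550048828) [1.03728306 0.39981416 0.89719757]
tray ((613.1000366210938, -168.11318969726562), (176.85113525390625, 178.9256134033203), 2.5968050956726074)
mat ((617.2285766601562, 189.26779174804688), (95.25975036621094, 92.92335510253906), 79.88268280029297) [0.61823574 0.1887087  0.00231832]
tray ((613.0111083984375, -172.10061645507812), (180.372802734375, 181.37899780273438), 2.4825730323791504)
mat ((613.4476928710938, 166.1007080078125), (54.902015686035156, 98.37338256835938), 79.62122344970703) [ 0.61565077  0.17593878 -0.0158983 ]
```

Coarse positions: pale (0.421,−0.099), red (0.398,0.275), glue (0.432,0.085), weight about (0.39,−0.27), mat (0.618,0.189) and tray (0.613,−0.170). Triangulated heights agree with the stated sizes. Next I'll move to where the wrist camera sees pale, hub and tray together.

Emit:
play_rows --pt "-0.05 -0.005 -0.01" --pt "-0.1 -0.01 -0.02" --pt "-0.15 -0.015 -0.03" --pt "-0.2 -0.02 -0.03" --pt "-0.24 -0.025 -0.03" --pt "-0.24 -0.025 -0.03" --pt "-0.24 -0.025 -0.03" --twist '[0,0,0,0,0,0,0]' --jaw '[0,0,0,0,0,0,0]'

```text
time_s: 0.85
eef_pos: [0.499, -0.2407, 0.2601]
orientation: [-2.222, -2.217, 0.002]
wrist_force: [0.7, 1.0, 0.3]
width: 1.0
```

Run:
```python
from h import *
s=state();im,c=snap('wrist','w1.png');print(s['eef_pos'],s['orientation'],s['time_s'])
```

```text
[ 0.49896603 -0.24072901  0.2601424 ] [-2.22249440e+00 -2.21695658e+00  1.50192330e-03] 0.85
```

View pics/w1.png

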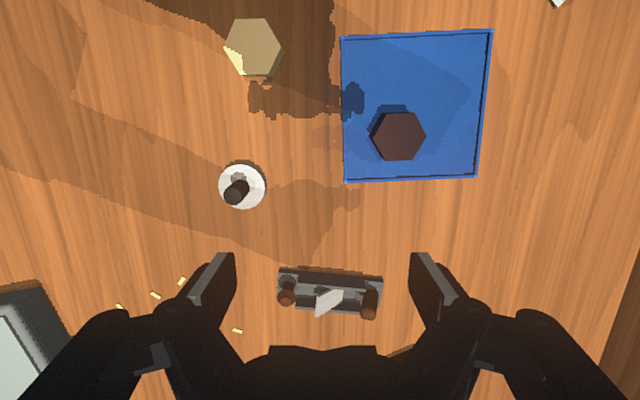

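The view is clear: pale at (254,47), hub top at (398,137), weight at (242,186), tray corners at (341,38), (493,30), (479,178) and (344,183).

Run:
```python
from h import *
im,c=load('w1.png');h,s,v=[x.astype(int) for x in cv2.split(cv2.cvtColor(im,cv2.COLOR_RGB2HSV))]
for u,w in((254,35),(260,60),(234,58),(255,76),(275,62),(398,130),(380,150),(372,135),(398,115),(240,170),(228,190),(234,195)): print((u,w),im[w,u],(h[w,u],s[w,u],v[w,u]))
cv2.imwrite('pics/w1c.png',cv2.resize(im[0:215,210:510,::-1],None,fx=2.66,fy=2.66,interpolation=cv2.INTER_NEAREST))
```

```text
(254, 35) [178 153 107] (np.int64(19), np.int64(102), np.int64(178))
(260, 60) [180 153 108] (np.int64(19), np.int64(102), np.int64(180))
(234, 58) [246 239 174] (np.int64(27), np.int64(75), np.int64(246))
(255, 76) [142 116  79] (np.int64(18), np.int64(113), np.int64(142))
(275, 62) [99 82 57] (np.int64(18), np.int64(108), np.int64(99))
(398, 130) [86 64 60] (np.int64(5), np.int64(77), np.int64(86))
(380, 150) [91 68 63] (np.int64(5), np.int64(78), np.int64(91))
(372, 135) [35 30 38] (np.int64(139), np.int64(54), np.int64(38))
(398, 115) [84 61 64] (np.int64(176), np.int64(70), np.int64(84))
(240, 170) [247 244 236] (np.int64(22), np.int64(11), np.int64(247))
(228, 190) [81 67 57] (np.int64(13), np.int64(76), np.int64(81))
(234, 195) [81 69 61] (np.int64(12), np.int64(63), np.int64(81))
```

View pics/w1c.png

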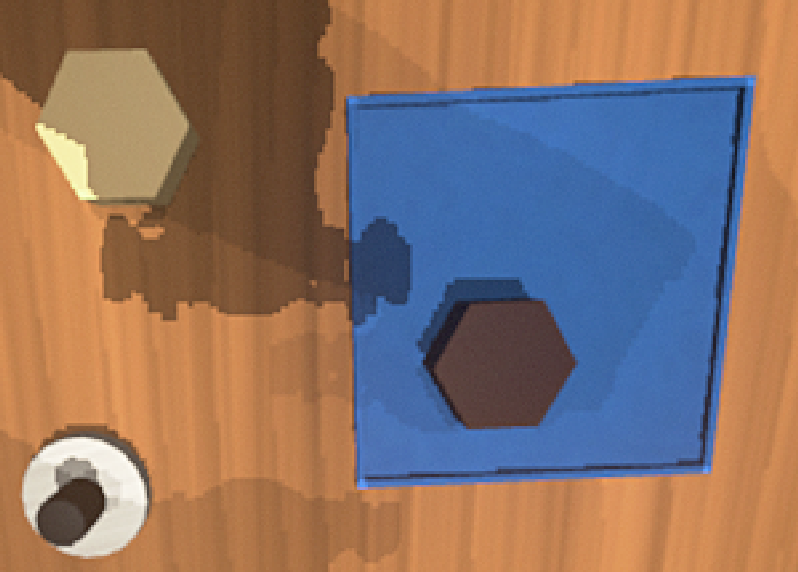

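Run:
```python
from h import *
im,c=load('w1.png');S,cs=load('scene0.png');h,s,v=[x.astype(int) for x in cv2.split(cv2.cvtColor(im,cv2.COLOR_RGB2HSV))]
hub=((h<15)|(h>165))&(v>60)&(v<115)&(s<110)
hub=hub&(im[:,:,0].astype(int)-im[:,:,2]>12)
pal=(s<115)&(v>155)&(h>14)
for n,m,p,z in(('hub',hub,(398,137),.041),('pale',pal,(254,47),.036)):
    print(n,topface(im,c,m,p,z))
    k=comp(m,p)[0];cn=max(cv2.findContours(k.astype(np.uint8),0,1)[0],key=len);a=cv2.approxPolyDP(cv2.convexHull(cn),4,True)[:,0]
    W=np.array([onz(c,q,z)[:2] for q in a]);print((W*1000).round(1).tolist());print('edges',[(round(float(np.linalg.norm(d)*1000),1),round(float(np.degrees(np.arctan2(d[1],d[0])))%60,1)) for d in np.roll(W,-1,0)-W])
    print('scene px of ctr',proj(cs,[*topface(im,c,m,p,z)['ctr'],z]))
white=(s<45)&(v>140);k,ce,st=comp(white,(242,180))
cn=max(cv2.findContours(k.astype(np.uint8),0,1)[0],key=len);hu=cv2.convexHull(cn)[:,0]
W=np.array([onz(c,q,.016)[:2] for q in hu],np.float32)*1000;print('disc',cv2.minEnclosingCircle(W))
kn=(v<95)&(s<100)&(h<20);k,ce,st=comp(kn,(236,193));print('knob',ce,st,onz(c,ce,.05))
m=(abs(h-109)<10)&(s>90);k,ce,st=comp(m,(410,90));W=np.array([onz(c,(x,y),.009)[:2] for y,x in np.argwhere(k)],np.float32)*1000
print('tray',cv2.minAreaRect(W))
r=cv2.boxPoints(cv2.minAreaRect(W));print(r.round(1).tolist())
q=cv2.approxPolyDP(cv2.convexHull(W),8,True)[:,0];print(q.tolist())
```

```text
hub {'px': array([398.8, 136.1]), 'n': 1859, 'ctr': array([ 0.5894, -0.1994]), 'area': 2625.721208768431, 'rect': (61.5, 55.4), 'corner': 2.6}
[[604.0, -172.7], [620.8, -200.3], [606.4, -226.8], [577.2, -228.0], [559.7, -197.9], [572.5, -173.7]]
edges [(32.4, 1.4), (30.2, 1.5), (29.3, 2.3), (34.8, 0.1), (27.3, 2.0), (31.5, 1.9)]
scene px of ctr [280.39701119 164.86020757]
pale {'px': array([251.4,  46.2]), 'n': 2407, 'ctr': array([ 0.4191, -0.1011]), 'area': 2669.9130979474867, 'rect': (63.3, 55.7), 'corner': 1.0}
[[434.8, -74.3], [451.0, -101.8], [434.9, -128.6], [404.0, -129.6], [387.3, -102.6], [400.7, -78.0]]
edges [(31.9, 0.4), (31.2, 59.1), (30.9, 1.8), (31.7, 1.8), (28.1, 1.4), (34.3, 6.3)]
scene px of ctr [340.7371049  154.74382937]
disc ((388.8518981933594, -268.3240051269531), 31.543649673461914)
knob [232.61133603 195.72469636] [224 187  19  18 247] [ 0.38646993 -0.27081177  0.05      ]
tray ((612.6483764648438, -171.1737823486328), (180.29620361328125, 179.91233825683594), 2.5243427753448486)
[[518.5999755859375, -85.30000305175781], [526.5, -265.0], [706.7000122070312, -257.1000061035156], [698.7000122070312, -77.30000305175781]]
[[706.0596923828125, -255.88059997558594], [698.6788330078125, -78.81240844726562], [519.0546264648438, -86.79887390136719], [527.4144897460938, -264.03106689453125]]
```

Hub (0.590,−0.200), yaw 2.5°; the tray and the top face agree to 1 mm. Pale (0.4195,−0.1005), corners along x. Weight (0.388,−0.269). Moving to grasp pale.

Emit:
play_rows --pt "0.03 -0.02 0.02" --pt "0.07 -0.04 0.05" --pt "0.11 -0.06 0.09" --pt "0.144 -0.0815 0.13" --pt "0.144 -0.0815 0.17" --pt "0.144 -0.0815 0.2" --pt "0.144 -0.0815 0.23" --pt "0.144 -0.0815 0.256" --twist '[-8,-16,-24,-30,-30,-30,-30,-30]' --jaw '[0,0,0,0,0,0,0,0]' --squeeze 40

```text
time_s: 1.7
eef_pos: [0.4162, -0.0932, 0.0034]
orientation: [-1.565, -2.72, 0.0]
wrist_force: [0.3, -0.1, 0.0]
width: 0.997
```

Run:
```python
from h import *
im,c=snap('wrist','w2.png');s=state();print(s['eef_pos'],R.from_rotvec(s['orientation']).as_matrix().round(3),s['wrist_force'])
```

```text
[ 0.4138188  -0.09286541  0.00054362] [[-0.502  0.865 -0.008]
 [ 0.865  0.502  0.003]
 [ 0.007 -0.006 -1.   ]] [-0.69199763  0.00644587 -3.08862196]
```

View pics/w2.png

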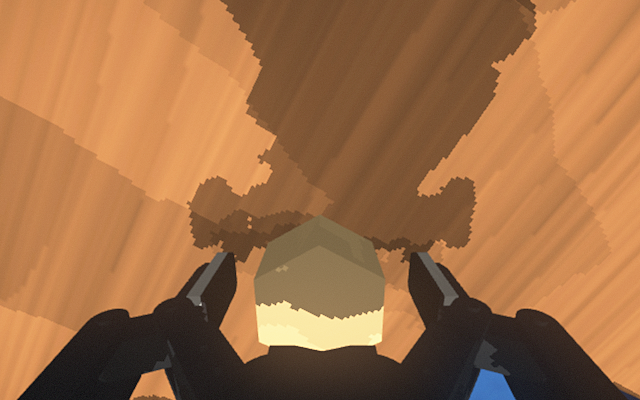

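The block sits well between the pads (top at 320,285). I'll settle and close.

Emit:
play_rows --pt "0 0.002 -0.003" --pt "0 0.002 -0.003" --pt "0 0.002 -0.003" --pt "0 0.002 -0.003" --pt "0 0.002 -0.003" --pt "0 0.002 -0.003" --pt "0 0.002 -0.003" --pt "0 0.002 -0.003" --twist '[0,0,0,0,0,0,0,0]' --jaw '[0,0,0.6,0.6,0.6,0.6,0.6,0.6]' --squeeze 40

```text
time_s: 2.55
eef_pos: [0.4168, -0.0921, 0.0049]
orientation: [-1.564, -2.717, 0.001]
wrist_force: [-1.0, 0.3, 6.5]
width: 0.645
```

Run:
```python
from h import *
s=state();print(s['eef_pos'],R.from_rotvec(s['orientation']).as_matrix().round(3),s['wrist_force'],s['width'],s['qvel'])
im,c=snap('wrist','w3.png')
```

```text
[ 0.41678103 -0.09210221  0.00489895] [[-0.502  0.865 -0.006]
 [ 0.865  0.502  0.003]
 [ 0.005 -0.004 -1.   ]] [-1.01169215  0.28409198  6.53326659] 0.6450121779738446 [-0.00023361  0.00057798  0.00057586 -0.00058707 -0.00107434 -0.00104611]
```

View pics/w3.png

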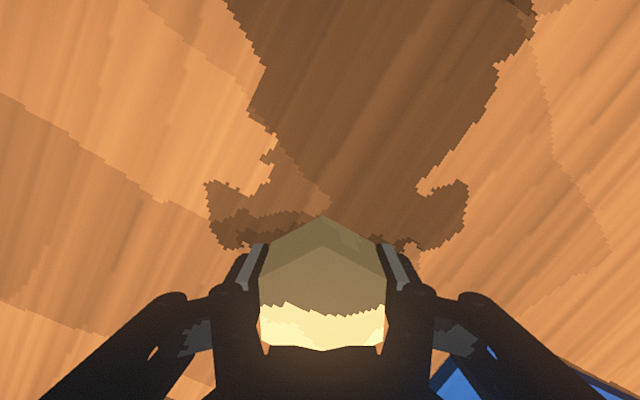

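Run:
```python
from h import *
im,c=load('w3.png')
cv2.imwrite('pics/w3c.png',cv2.resize(im[200:360,230:430,::-1],None,fx=3.7,fy=3.7,interpolation=cv2.INTER_NEAREST))
T=np.array([.41678,-.0921]);tx=np.array([-.502,.865])
for uv,z in (((322,217),0),((322,247),.036),((322,243),.036),((322,250),.036)):
    p=onz(c,uv,z)[:2];print(uv,p,(p-T)@tx)
```

```text
(322, 217) [ 0.40576641 -0.07348336] 0.02163221704666128
(322, 247) [ 0.40563237 -0.07295583] 0.022155819283883944
(322, 243) [ 0.40471552 -0.07137897] 0.02398005927803973
(322, 250) [ 0.40632534 -0.07414767] 0.020776999724748623
```

View pics/w3c.png

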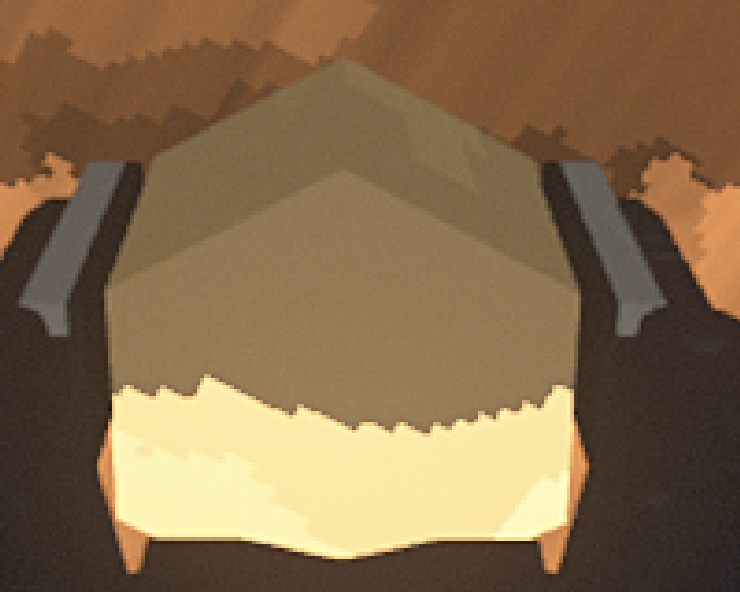

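The block's near corner at (322,246) puts its centre about 10 mm off the grip, more than intended. I'll regrip 6 mm closer in.

Emit:
play_rows --pt "0 0 0" --pt "0 0 0" --pt "-0.006 0 0" --pt "-0.006 0 0" --pt "-0.006 0 0" --pt "-0.006 0 0" --pt "-0.006 0 0" --pt "-0.006 0 0" --twist '[0,0,0,0,0,0,0,0]' --jaw '[0.2,0.2,0.2,0.2,0.6,0.6,0.6,0.6]'

```text
time_s: 3.4
eef_pos: [0.4201, -0.0976, 0.005]
orientation: [-1.565, -2.718, 0.001]
wrist_force: [0.1, -1.1, 2.6]
width: 0.653
```

Run:
```python
from h import *
im,c=snap('wrist','w4.png');s=state();print(s['eef_pos'],s['wrist_force'],s['width'])
cv2.imwrite('pics/w4c.png',cv2.resize(im[200:360,230:430,::-1],None,fx=3.7,fy=3.7,interpolation=cv2.INTER_NEAREST))
```

```text
[ 0.42004976 -0.09755117  0.00500185] [ 0.03409553 -1.48755144  2.75953509] 0.6482636853815766
```

View pics/w4c.png

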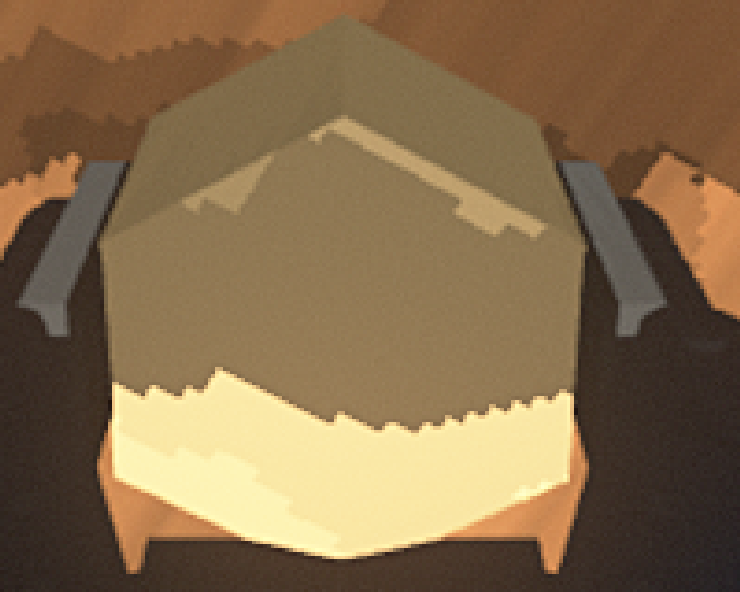

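```bash
cat >> h.py <<'E'
def Rt(): 
    s=state();return np.array(s['eef_pos']),R.from_rotvec(s['orientation']).as_matrix()
def plan(xyz,jawdeg):
    "travel/twist to bring TCP to xyz with jaw axis at world angle jawdeg (mod 180)"
    p,M=Rt();t=M.T@(np.array(xyz)-p);a=np.degrees(np.arctan2(M[1,1],M[0,1]))
    tw=-((jawdeg-a+90)%180-90);return t.round(4),round(tw,1)
HUB=np.array([.5897,-.1999]);YAW=2.5
def hub(x,y):
    a=np.radians(YAW);return HUB+np.array([[np.cos(a),-np.sin(a)],[np.sin(a),np.cos(a)]])@np.array([x,y])
E
python3 - <<'E'
from h import *
im,c=load('w4.png');p,M=Rt()
for uv,z in (((322.5,231.5),.036),((322.5,204),0),((322.5,350.5),.036)):
    q=onz(c,uv,z);print((M.T@(q-p)).round(4))
off=.004;
# tool at block centre - (-off)tx ; jaw at 32.5 world ; tx direction = world 122.5
a=np.radians(122.5);tx=np.array([np.cos(a),np.sin(a)])
for xy,z in(((0,64),.12),((0,62),.012),((0,57),.012)):
    print(xy,plan([*(hub(*np.array(xy)/1000)+off*tx),z],32.5))
E
```

```text
[ 0.0293  0.     -0.0309]
[0.0289 0.0001 0.0051]
[-0.0313  0.0001 -0.0311]
(0, 64) (array([-0.1125,  0.1244, -0.1159]), np.float64(-2.4))
(0, 62) (array([-0.1147,  0.1239, -0.0079]), np.float64(-2.4))
(0, 57) (array([-0.1192,  0.1216, -0.008 ]), np.float64(-2.4))
```

Emit:
play_rows --pt "0 0 -0.03" --pt "-0.01 0.01 -0.07" --pt "-0.04 0.04 -0.095" --pt "-0.07 0.075 -0.095" --pt "-0.1 0.11 -0.095" --pt "-0.1145 0.1244 -0.095" --pt "-0.1145 0.1244 -0.095" --pt "-0.1145 0.1244 -0.095" --twist '[0,0,0,-2.4,-2.4,-2.4,-2.4,-2.4]' --jaw '[0.6,0.6,0.6,0.6,0.6,0.6,0.6,0.6]'

```text
time_s: 4.25
eef_pos: [0.5843, -0.1338, 0.0979]
orientation: [-1.506, -2.747, 0.002]
wrist_force: [-0.9, 0.1, -0.9]
width: 0.644
```

Emit:
play_rows --pt "0 0 0" --pt "0 0 0" --twist '[0,0]' --jaw '[0.6,0.6]'

```text
time_s: 4.45
eef_pos: [0.5823, -0.1333, 0.0974]
orientation: [-1.504, -2.745, 0.003]
wrist_force: [0.2, -0.2, -0.6]
width: 0.65
```

Run:
```python
from h import *
im,c=snap('wrist','w5.png');s=state();print(s['eef_pos'],s['wrist_force'],s['width'])
S,cs=snap('scene','s5.png')
cv2.imwrite('pics/s5c.png',cv2.resize(S[90:260,200:440,::-1],None,fx=3.3,fy=3.3,interpolation=cv2.INTER_NEAREST))
print(plan([*hub(0,.062),.1],32.5))
```

```text
[ 0.58274384 -0.13338551  0.09770678] [-0.42397475 -0.74439219  0.17222102] 0.6505280845134214
(array([-0.0058,  0.0008, -0.0021]), np.float64(0.0))
```

View pics/w5.png

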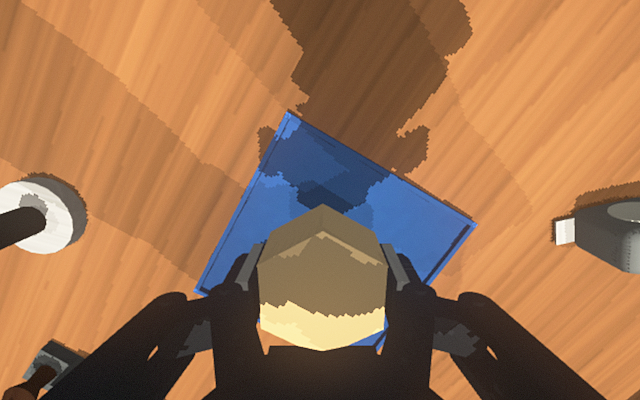

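View pics/s5c.png

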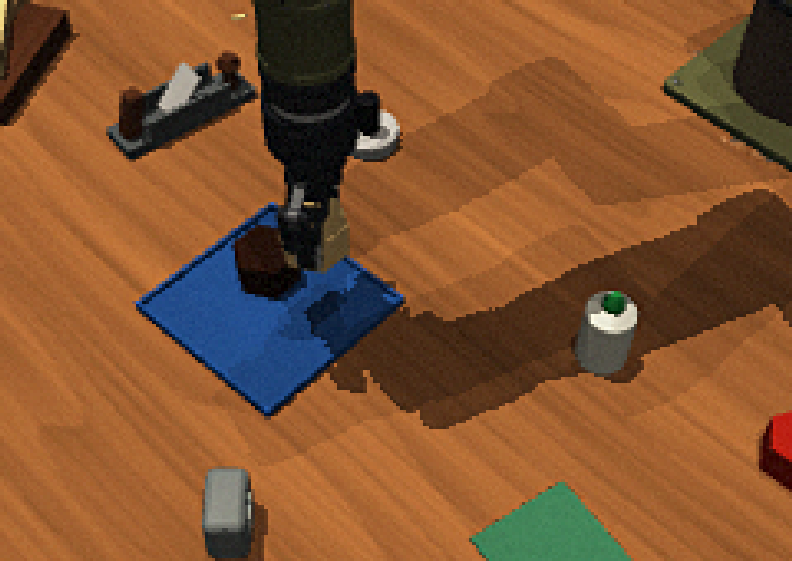

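Pale is held level above the left side of the hub. I'll lower it with a 6 mm gap to hub, then slide in.

Emit:
play_rows --pt "-0.0038 0.001 0.02" --pt "-0.0038 0.001 0.045" --pt "-0.0038 0.001 0.065" --pt "-0.0038 0.001 0.078" --pt "-0.0038 0.001 0.084" --pt "-0.0038 0.001 0.086" --pt "-0.0038 0.001 0.086" --twist '[0,0,0,0,0,0,0]' --jaw '[0.6,0.6,0.6,0.6,0.6,0.6,0.6]'

```text
time_s: 5.25
eef_pos: [0.5857, -0.136, 0.0124]
orientation: [-1.506, -2.747, 0.002]
wrist_force: [0.1, -0.6, -1.0]
width: 0.645
```

Run:
```python
from h import *
a=np.radians(122.5);tx=np.array([np.cos(a),np.sin(a)])
for y in(62,60,57,56): print(y,plan([*(hub(0,y/1000)+.002*tx),.010],32.5))
im,c=snap('wrist','w6.png')
```

```text
62 (array([-0.0004,  0.0001,  0.0024]), np.float64(0.0))
60 (array([-0.0021, -0.0009,  0.0024]), np.float64(0.0))
57 (array([-0.0047, -0.0024,  0.0024]), np.float64(0.0))
56 (array([-0.0056, -0.0029,  0.0024]), np.float64(0.0))
```

View pics/w6.png

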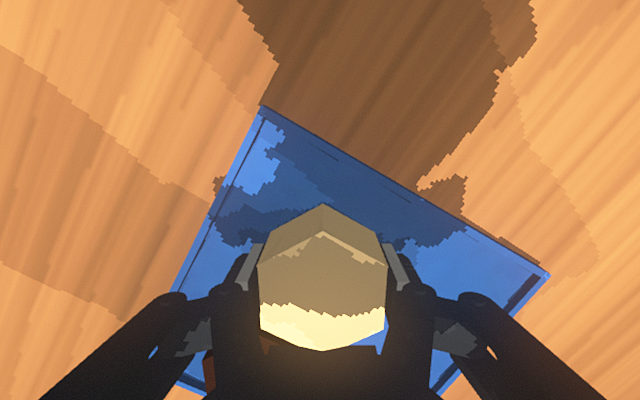

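Emit:
play_rows --pt "-0.002 -0.001 0.001" --pt "-0.004 -0.002 0.001" --pt "-0.005 -0.0026 0.001" --pt "-0.005 -0.0026 0.002" --pt "-0.005 -0.0026 0.0025" --pt "-0.005 -0.0026 0.0025" --twist '[0,0,0,0,0,0]' --jaw '[0.6,0.6,0.6,0.6,0.6,0.6]'

```text
time_s: 5.9
eef_pos: [0.5864, -0.1416, 0.0101]
orientation: [-1.506, -2.748, 0.002]
wrist_force: [0.9, 1.7, 0.1]
width: 0.644
```

Emit:
play_rows --pt "0 0 0" --pt "0 0 0" --pt "0 0 0" --pt "0 0 -0.04" --pt "-0.02 0 -0.09" --pt "-0.05 0 -0.14" --pt "-0.08 0 -0.18" --pt "-0.08 0 -0.18" --twist '[0,0,0,0,0,8,16,24]' --jaw '[0.2,0.15,0.15,0.15,0,0,0,0]'

```text
time_s: 6.7
eef_pos: [0.6351, -0.2131, 0.1957]
orientation: [2.057, 2.371, 0.001]
wrist_force: [0.1, 0.6, -0.4]
width: 0.995
```

Emit:
play_rows --pt "0 0 0" --pt "0 0 0" --twist '[0,0]' --jaw '[0,0]'

```text
time_s: 6.9
eef_pos: [0.6353, -0.2133, 0.1959]
orientation: [2.053, 2.372, 0.001]
wrist_force: [0.2, 0.5, 0.3]
width: 0.997
```

Run:
```python
from h import *
im,c=snap('wrist','w7.png');p,M=Rt();print(p)
```

```text
[ 0.6343487  -0.21260824  0.19478108]
```

View pics/w7.png

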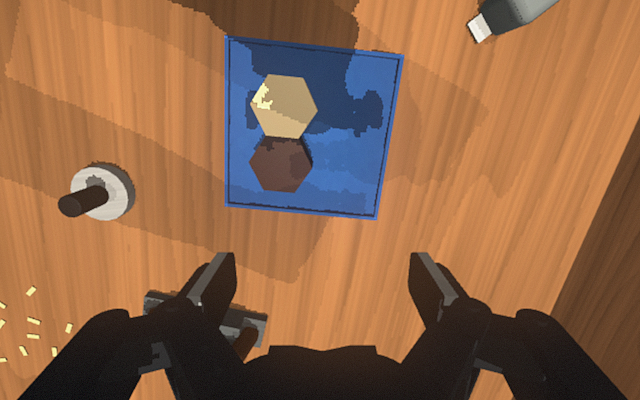

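```bash
cat > meas.py <<'E'
from h import *
def run(f,pp,ph,pr=None):
    im,c=load(f);h,s,v=[x.astype(int) for x in cv2.split(cv2.cvtColor(im,cv2.COLOR_RGB2HSV))]
    hubm=((h<15)|(h>165))&(v>50)&(v<115)&(s<125)&(im[:,:,0].astype(int)-im[:,:,2]>12)
    pal=(s<125)&(v>130)&(h>14)&(h<30)
    red=((h<8)|(h>172))&(s>165)&(v>110)
    out={}
    for n,m,p in(('hub',hubm,ph),('pale',pal,pp),('red',red,pr)):
        if p is None: continue
        k,ce,st=comp(m,p);cn=max(cv2.findContours(k.astype(np.uint8),0,1)[0],key=len)
        hu=cv2.convexHull(cn)[:,0];W=np.array([onz(c,q,.041)[:2] for q in hu]);
        Wf=np.array([onz(c,(u,v_),.041)[:2] for v_,u in np.argwhere(k)])
        M=cv2.moments((W*1e4).astype(np.float32)[:,None]);ctr=np.array([M['m10'],M['m01']])/M['m00']/1e4
        out[n]=ctr;print(n,ce.round(1),'n',st[4],'ctr',ctr.round(4),'area',round(M['m00']/1e2),'corner',round(float(hexang(Wf)),1))
    a=np.radians(-YAW);Q=np.array([[np.cos(a),-np.sin(a)],[np.sin(a),np.cos(a)]])
    for n in out: print(n,'in hub mm',(Q@(out[n]-out['hub'])*1000).round(1))
E
python3 - <<'E'
from meas import *
run('w7.png',(284,106),(280,165))
E
```

```text
hub [280.3 164. ] n 2481 ctr [ 0.5904 -0.2001] area 2611 corner 2.4
pale [283.7 106. ] n 3092 ctr [ 0.5879 -0.1443] area 2720 corner 2.6
hub in hub mm [0. 0.]
pale in hub mm [-0.1 55.9]
```

Pale sits at (−0.1, 55.9) mm in the hub frame, face to face. Now to red.

Run:
```python
from h import *
s=state();p,M=Rt();print(np.round(s['q'],3),np.degrees(np.arctan2(M[1,1],M[0,1])))
S,cs=load('scene0.png');D,cd=load('side0.png')
print('jar',two(cs,(479,283),cd,(287,330)),onz(cs,(479,283),.04),onz(cd,(287,330),.04))
t=np.radians(32);r=np.array([.398,.275]);print(plan([*(r-.05*np.array([np.cos(t),np.sin(t)])),.2],-58))
```

```text
[-3.230e-01  5.260e-01  1.820e-01  1.226e+00 -1.000e-03  1.104e+00] 8.256829855885451
jar (array([0.48874454, 0.43941588, 0.04271937]), np.float64(0.0029429501323580375)) [0.48809277 0.44067267 0.04      ] [0.48898527 0.4362836  0.04      ]
(array([ 0.4964, -0.2096, -0.0061]), np.float64(66.3))
```

Run:
```python
from h import *
print(plan([.442,.252,.2],62))
```

```text
(array([ 0.4874, -0.1236, -0.006 ]), np.float64(-53.7))
```

Emit:
play_rows --pt "0.04 -0.01 -0.02" --pt "0.085 -0.022 -0.02" --pt "0.13 -0.034 -0.02" --pt "0.175 -0.045 -0.02" --pt "0.22 -0.056 -0.02" --pt "0.265 -0.068 -0.02" --pt "0.31 -0.08 -0.02" --pt "0.355 -0.09 -0.02" --twist '[-6,-12,-18,-24,-30,-36,-42,-48]' --jaw '[0,0,0,0,0,0,0,0]'

```text
time_s: 7.75
eef_pos: [0.4909, 0.1273, 0.2125]
orientation: [-0.901, -3.008, 0.004]
wrist_force: [0.5, 0.7, 0.3]
width: 1.002
```

Run:
```python
from h import *
print(plan([.442,.252,.2],62))
```

```text
(array([0.1094, 0.0774, 0.0124]), np.float64(-5.3))
```

Emit:
play_rows --pt "0.04 0.028 0.005" --pt "0.08 0.056 0.012" --pt "0.1094 0.0774 0.0124" --pt "0.1094 0.0774 0.0124" --pt "0.1094 0.0774 0.0124" --pt "0.1094 0.0774 0.0124" --twist '[-3,-5.3,-5.3,-5.3,-5.3,-5.3]' --jaw '[0,0,0,0,0,0]'

```text
time_s: 8.35
eef_pos: [0.4413, 0.251, 0.1992]
orientation: [-0.76, -3.045, 0.007]
wrist_force: [0.5, -0.6, 0.5]
width: 0.995
```

Run:
```python
from h import *
im,c=snap('wrist','w8.png');p,M=Rt();print(p)
h,s,v=[x.astype(int) for x in cv2.split(cv2.cvtColor(im,cv2.COLOR_RGB2HSV))]
np.set_printoptions(suppress=True)
red=((h<8)|(h>172))&(s>150)&(v>150)
k,ce,st=comp(red,(320,180));print(ce,st,topface(im,c,red,ce,.036))
```

```text
[0.4417226  0.25085016 0.19941028]
[324.28571429 159.80952381] [315 155  20  11 126] {'px': array([324.3, 159.8]), 'n': 126, 'ctr': array([0.4214, 0.2641]), 'area': 125.95180670870468, 'rect': (18.5, 9.8), 'corner': 7.8}
```

View pics/w8.png

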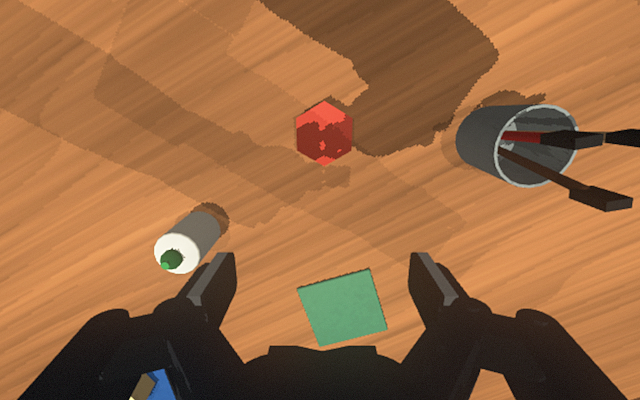

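Red is at (324,131), half in shadow, with its faces already square to the jaws. Mat, glue and jar are also visible.

Run:
```python
from h import *
im,c=load('w8.png');p,M=Rt()
h,s,v=[x.astype(int) for x in cv2.split(cv2.cvtColor(im,cv2.COLOR_RGB2HSV))]
red=((h<8)|(h>172))&(s>140)&(v>60)
k,ce,st=comp(red,(324,131));print(ce,st,topface(im,c,red,ce,.036))
hu=cv2.convexHull(np.argwhere(k)[:,::-1].astype(np.int32))
W=np.array([onz(c,q,.036)[:2] for q in hu[:,0]]);m=cv2.moments((W*1e4).astype(np.float32)[:,None]);ctr=np.array([m['m10'],m['m01']])/m['m00']/1e4;print(ctr,hu[:,0].min(0),hu[:,0].max(0))
tx=M[:2,0];off=.0035
print('tx',tx, plan([*(ctr+off*-tx),.005],62), plan([*(ctr-off*tx),.1],62))
cv2.imwrite('pics/w8c.png',cv2.resize(im[80:190,260:390,::-1],None,fx=4,fy=4,interpolation=cv2.INTER_NEAREST))
mt=(abs(h-70)<6)&(s>60)&(v>70);kk,cc,_=comp(mt,(343,305));W=np.array([onz(c,(x,y),.005)[:2] for y,x in np.argwhere(kk)],np.float32)*1000;print('mat',cv2.minAreaRect(W))
```

```text
[323.78838328 132.9163892 ] [ 296  101   57   65 2703] {'px': array([323.8, 132.9]), 'n': 2703, 'ctr': array([0.3972, 0.2763]), 'area': 2685.2481835512444, 'rect': (56.1, 62.9), 'corner': -28.0}
[0.39783177 0.27598118] [296 101] [352 165]
tx [-0.88227888  0.47072353] (array([0.0467, 0.0024, 0.1945]), np.float64(-0.1)) (array([0.0469, 0.0019, 0.0995]), np.float64(-0.1))
mat ((616.7482299804688, 189.09695434570312), (97.76837921142578, 98.1710433959961), 79.55862426757812)
```

View pics/w8c.png

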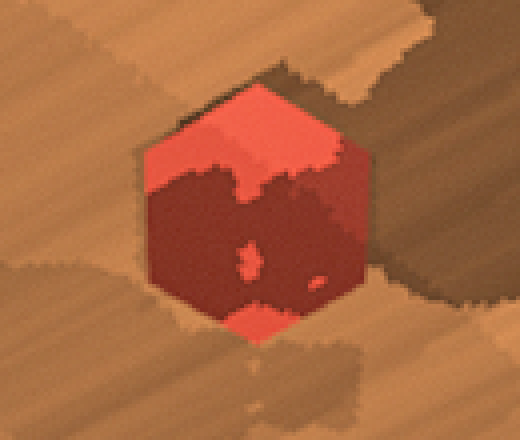

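Emit:
play_rows --pt "0.02 0.001 0.03" --pt "0.04 0.002 0.07" --pt "0.0465 0.002 0.11" --pt "0.0465 0.002 0.15" --pt "0.0465 0.002 0.18" --pt "0.0465 0.002 0.1945" --pt "0.0465 0.002 0.1945" --pt "0.0465 0.002 0.1945" --twist '[0,0,0,0,0,0,0,0]' --jaw '[0,0,0,0,0,0,0,0]'

```text
time_s: 9.2
eef_pos: [0.4015, 0.2732, 0.0052]
orientation: [-0.764, -3.044, 0.006]
wrist_force: [0.3, -0.6, 0.5]
width: 0.998
```

Run:
```python
from h import *
p,M=Rt();print(p);print(plan([*(np.array([.3976,.276])-.0035*M[:2,0]),.005],62))
```

```text
[0.40147763 0.27316774 0.00521647]
(array([0.0013, 0.0007, 0.0002]), np.float64(-0.2))
```

Emit:
play_rows --pt "0.001 0.0005 0" --pt "0.001 0.0005 0" --pt "0.001 0.0005 0" --pt "0.001 0.0005 0" --pt "0.001 0.0005 0" --pt "0.001 0.0005 0" --twist '[0,0,0,0,0,0]' --jaw '[0.3,0.6,0.6,0.6,0.6,0.6]'

```text
time_s: 9.8
eef_pos: [0.402, 0.2746, 0.0066]
orientation: [-0.765, -3.047, 0.004]
wrist_force: [-0.2, -0.9, 6.0]
width: 0.653
```

Run:
```python
from h import *
im,c=snap('wrist','w9.png');s=state();print(s['eef_pos'],s['wrist_force'],s['width'])
cv2.imwrite('pics/w9c.png',cv2.resize(im[180:360,230:430,::-1],None,fx=3.3,fy=3.3,interpolation=cv2.INTER_NEAREST))
```

```text
[0.40205489 0.2745922  0.00658055] [-0.55866981 -1.89704744  5.5558286 ] 0.6446581367495614
```

View pics/w9c.png

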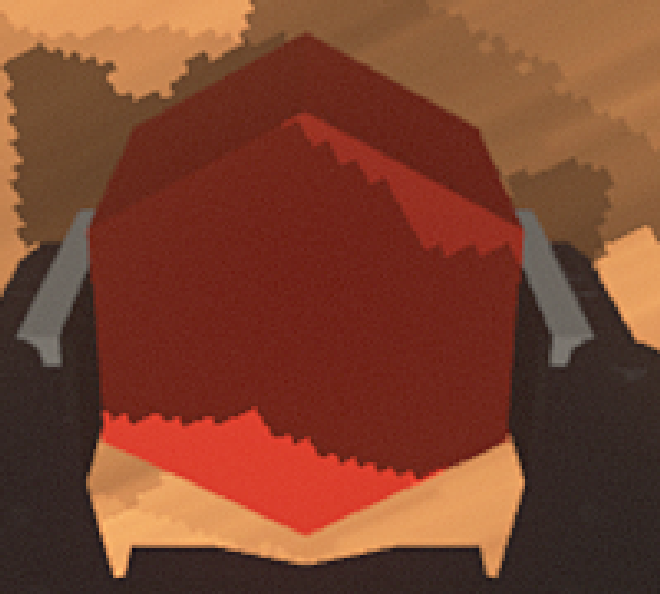

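Run:
```python
from h import *
im,c=load('w9.png');p,M=Rt()
for uv in((323.3,214),(323.3,341.5)): print((M.T@(onz(c,uv,.036)-p)).round(4))
S=state();print(np.round(S['q'],3))
```

```text
[ 0.0362  0.0013 -0.0294]
[-0.0279  0.0014 -0.0294]
[ 6.000e-01  4.110e-01 -5.830e-01  5.790e-01 -1.000e-03  1.092e+00]
```

Run:
```python
from h import *
a=np.radians(182.5);tx=np.array([np.cos(a),np.sin(a)])
print(plan([*(hub(.057,.028)-.004*tx),.14],92.5))
```

```text
(array([-0.4277, -0.2747, -0.1328]), np.float64(-30.7))
```

Emit:
play_rows --pt "0 0 -0.04" --pt "0 0 -0.085" --pt "-0.03 -0.015 -0.125" --pt "-0.07 -0.04 -0.14" --pt "-0.11 -0.065 -0.14" --pt "-0.15 -0.09 -0.14" --pt "-0.19 -0.115 -0.14" --pt "-0.23 -0.142 -0.14" --twist '[0,0,-4,-8,-12,-16,-20,-24]' --jaw '[0.6,0.6,0.6,0.6,0.6,0.6,0.6,0.6]'

```text
time_s: 10.65
eef_pos: [0.5387, 0.0395, 0.1475]
orientation: [0.109, 3.14, -0.003]
wrist_force: [0.2, 0.3, -0.9]
width: 0.649
```

Run:
```python
from h import *
a=np.radians(182.5);tx=np.array([np.cos(a),np.sin(a)])
print(plan([*(hub(.057,.028)-.004*tx),.12],92.5))
```

```text
(array([-0.125 , -0.2006,  0.0278]), np.float64(-6.5))
```

Emit:
play_rows --pt "-0.025 -0.04 0" --pt "-0.05 -0.08 0" --pt "-0.075 -0.12 0" --pt "-0.1 -0.16 0.01" --pt "-0.12 -0.19 0.02" --pt "-0.125 -0.2006 0.0278" --pt "-0.125 -0.2006 0.0278" --pt "-0.125 -0.2006 0.0278" --twist '[-2,-4,-6.5,-6.5,-6.5,-6.5,-6.5,-6.5]' --jaw '[0.6,0.6,0.6,0.6,0.6,0.6,0.6,0.6]'

```text
time_s: 11.45
eef_pos: [0.6485, -0.1683, 0.1198]
orientation: [0.069, -3.139, 0.001]
wrist_force: [0.0, 0.3, -0.1]
width: 0.65
```

Run:
```python
from h import *
im,c=snap('wrist','w10.png');p,M=Rt();print(p)
a=np.radians(182.5);tx=np.array([np.cos(a),np.sin(a)])
print(plan([*(hub(.057,.028)-.004*tx),.05],92.5),plan([*(hub(.057,.028)-.004*tx),.0135],92.5))
```

```text
[ 0.64870908 -0.16783133  0.12034349]
(array([-0.0007, -0.0014,  0.0703]), np.float64(0.1)) (array([-0.0007, -0.0014,  0.1068]), np.float64(0.1))
```

View pics/w10.png

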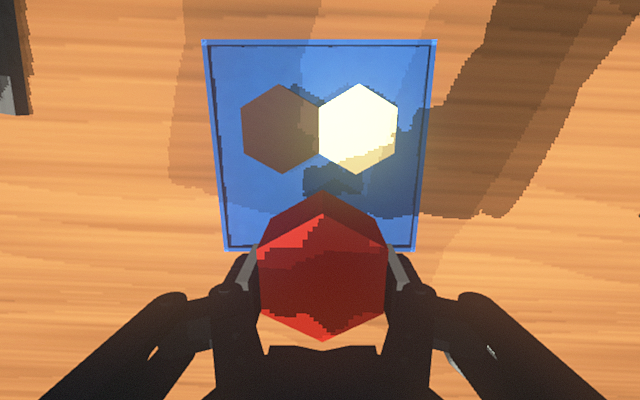

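Held red's near corner (323,213) points at the notch between hub (281,129) and pale (357,129).

Run:
```python
from meas import *
im,c=load('w10.png');p,M=Rt()
q=onz(c,(323.3,212.5),p[2]+.0294);a=np.radians(-YAW);Q=np.array([[np.cos(a),-np.sin(a)],[np.sin(a),np.cos(a)]])
print('corner hub mm',Q@(q[:2]-HUB)*1000, (M.T@(q-p)))
h,s,v=[x.astype(int) for x in cv2.split(cv2.cvtColor(im,cv2.COLOR_RGB2HSV))]
for uv in((319,108),(319,150),(281,85),(281,173),(358,84),(358,174),(242,130)): print(uv,(Q@(onz(c,uv,.041)[:2]-HUB)*1000).round(1))
```

```text
corner hub mm [23.69086055 30.98342268] [ 0.03667998  0.00154936 -0.02937459]
(319, 108) [-15.4  28.1]
(319, 150) [14.5 28.1]
(281, 85) [-30.7   1.7]
(281, 173) [32.  -0.9]
(358, 84) [-31.4  55.3]
(358, 174) [32.7 57.7]
(242, 130) [  0. -28.]
```

Emit:
play_rows --pt "-0.001 -0.002 0.03" --pt "-0.001 -0.002 0.06" --pt "-0.001 -0.002 0.085" --pt "-0.001 -0.002 0.1" --pt "-0.001 -0.002 0.1055" --pt "-0.001 -0.002 0.1065" --pt "-0.001 -0.002 0.1065" --twist '[0,0,0,0,0,0,0]' --jaw '[0.6,0.6,0.6,0.6,0.6,0.6,0.6]'

```text
time_s: 12.2
eef_pos: [0.6504, -0.1693, 0.0152]
orientation: [-0.072, 3.14, -0.002]
wrist_force: [0.5, -0.1, -0.1]
width: 0.645
```

Run:
```python
from h import *
im,c=snap('wrist','w11.png');s=state();p,M=Rt();print(p,s['wrist_force'])
a=np.radians(182.5);tx=np.array([np.cos(a),np.sin(a)])
for x in(57,53,50,48.5): print(x,plan([*(hub(x/1000,.0275)-.004*tx),.0116],92.5))
```

```text
[ 0.65073078 -0.16957669  0.01544007] [-1.01866746  0.28846708 -0.57498908]
57 (array([ 0.0013, -0.0001,  0.0038]), np.float64(0.1))
53 (array([ 0.0053, -0.0001,  0.0038]), np.float64(0.1))
50 (array([ 0.0083, -0.0001,  0.0038]), np.float64(0.1))
48.5 (array([ 0.0098, -0.0001,  0.0038]), np.float64(0.1))
```

View pics/w11.png

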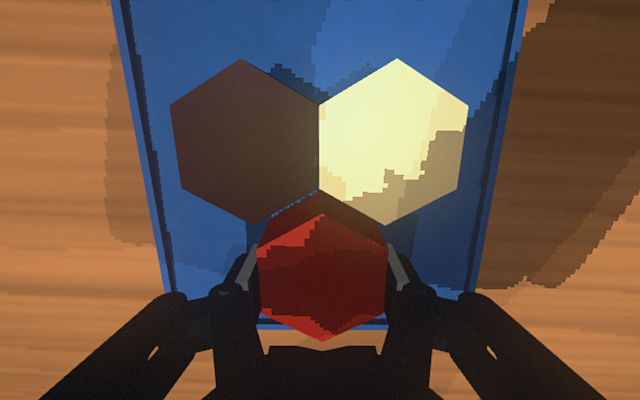

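Red's corner (323,212) lies about 1.5 mm to the pale side of the junction (319,189). I'll correct that and slide in.

Emit:
play_rows --pt "0.002 -0.0013 0.001" --pt "0.005 -0.0013 0.002" --pt "0.0075 -0.0013 0.0025" --pt "0.009 -0.0013 0.003" --pt "0.0095 -0.0013 0.0035" --pt "0.0095 -0.0013 0.0038" --twist '[0,0,0,0,0,0]' --jaw '[0.6,0.6,0.6,0.6,0.6,0.6]'

```text
time_s: 12.85
eef_pos: [0.6412, -0.1714, 0.0117]
orientation: [-0.072, 3.139, -0.002]
wrist_force: [-0.9, 0.4, 2.7]
width: 0.652
```

Run:
```python
from h import *
im,c=snap('wrist','w12.png');s=state();p,M=Rt();print(p,s['wrist_force'])
a=np.radians(182.5);tx=np.array([np.cos(a),np.sin(a)])
print(plan([*(hub(.0485,.0275)-.004*tx),.0116],92.5))
```

```text
[ 0.6411598  -0.17135815  0.01165922] [-0.6381016  -0.56459595  0.16917849]
(array([0.0002, 0.0012, 0.0001]), np.float64(0.1))
```

View pics/w12.png

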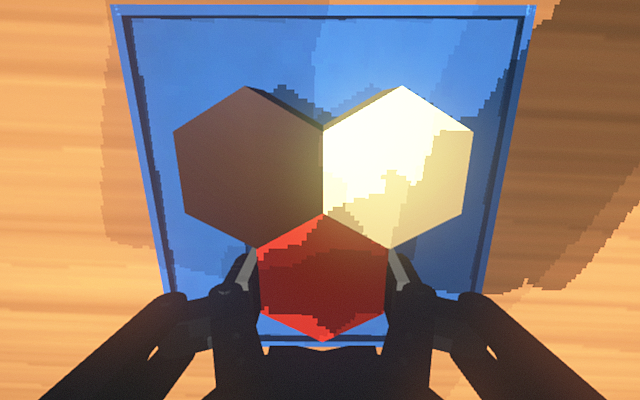

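Red is seated flush in the notch. Releasing and backing off to check.

Emit:
play_rows --pt "0 0 0" --pt "0 0 0" --pt "0 0 0" --pt "0 0 -0.03" --pt "0 0 -0.07" --pt "-0.03 0 -0.11" --pt "-0.05 0 -0.15" --pt "-0.05 0 -0.15" --twist '[0,0,0,0,0,0,0,0]' --jaw '[0.2,0.15,0.15,0.15,0.1,0,0,0]'

```text
time_s: 13.7
eef_pos: [0.6977, -0.1697, 0.1693]
orientation: [-0.073, 3.124, -0.008]
wrist_force: [0.2, 0.0, 0.4]
width: 1.001
```

Run:
```python
from meas import *
im,c=snap('wrist','w13.png');p,M=Rt();print(p)
```

```text
[ 0.69473432 -0.16937112  0.16581335]
```

View pics/w13.png

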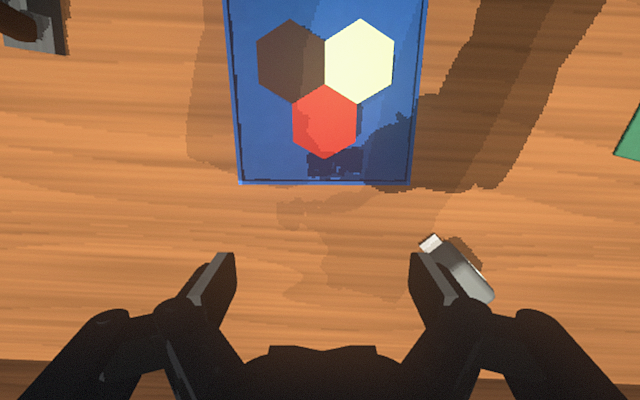

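Run:
```python
from meas import *
im,c=load('w13.png')
for p in((291,60),(310,50),(360,60),(325,110),(320,130)): print(p,im[p[1],p[0]],cv2.cvtColor(im,cv2.COLOR_RGB2HSV)[p[1],p[0]])
run('w13.png',(360,60),(291,60),(325,121))
```

```text
(291, 60) [96 76 65] [11 82 96]
(310, 50) [113  90  74] [ 12  88 113]
(360, 60) [249 252 213] [ 32  39 252]
(325, 110) [243 105  81] [  4 170 243]
(320, 130) [242  98  78] [  4 173 242]
hub [285.6  58.5] n 3411 ctr [ 0.59   -0.2006] area 2582 corner 5.3
pale [324.  69.] n 27 ctr [nan nan] area 0 corner 2.8
red [323.9 122. ] n 3447 ctr [ 0.6376 -0.1703] area 2613 corner 2.3
hub in hub mm [0. 0.]
pale in hub mm [nan nan]
red in hub mm [48.8 28.2]meas.py:13: RuntimeWarning: invalid value encountered in divide
  M=cv2.moments((W*1e4).astype(np.float32)[:,None]);ctr=np.array([M['m10'],M['m01']])/M['m00']/1e4
```

Red is at (48.8, 28.2) mm in the hub frame (ideal 48.5, 28). Now the weight.

Run:
```python
from h import *
print(plan([.44,-.266,.2],92.5))
im,c=load('w1.png')
for uv in((278,285),(382,300),(278,270),(382,278)): print(onz(c,uv,.03).round(3))
```

```text
(array([ 0.2586, -0.0849, -0.0364]), np.float64(0.2))
[ 0.433 -0.412  0.03 ]
[ 0.586 -0.438  0.03 ]
[ 0.435 -0.388  0.03 ]
[ 0.583 -0.401  0.03 ]
```

Emit:
play_rows --pt "0.04 -0.012 -0.03" --pt "0.085 -0.028 -0.035" --pt "0.13 -0.043 -0.035" --pt "0.175 -0.058 -0.035" --pt "0.22 -0.072 -0.035" --pt "0.2586 -0.085 -0.035" --pt "0.2586 -0.085 -0.035" --pt "0.2586 -0.085 -0.035" --twist '[0,0,0,0,0,0,0,0]' --jaw '[0,0,0,0,0,0,0,0]'

```text
time_s: 14.55
eef_pos: [0.4383, -0.2659, 0.1976]
orientation: [-0.069, 3.132, -0.004]
wrist_force: [1.3, -1.2, -0.2]
width: 1.005
```

Run:
```python
from h import *
im,c=snap('wrist','w14.png');p,M=Rt();print(p)
```

```text
[ 0.43957262 -0.26587786  0.19783155]
```

View pics/w14.png

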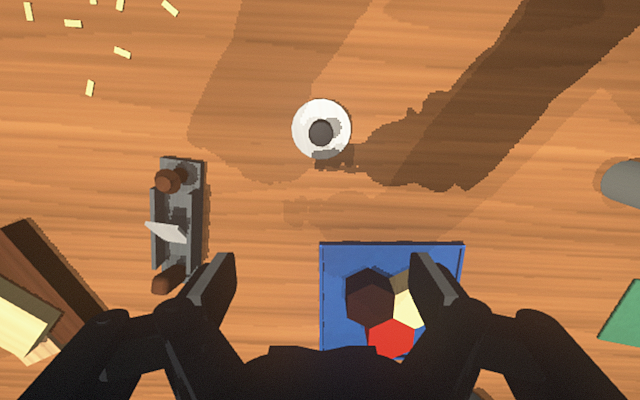

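The weight's disc is at (322,129) and its knob top at (320,133), seen from almost straight above.

Run:
```python
from h import *
im,c=load('w14.png');A,ca=load('w1.png')
def knobtop(im,near):
    h,s,v=[x.astype(int) for x in cv2.split(cv2.cvtColor(im,cv2.COLOR_RGB2HSV))]
    return h,s,v
h,s,v=knobtop(im,0);kn=(v<110)&(s<100);k,ce,st=comp(kn,(320,133));print(ce,st)
wh=(s<60)&(v>120);k2,_,_=comp(wh,(322,115));hu=cv2.convexHull(np.argwhere(k2)[:,::-1].astype(np.int32))[:,0]
W=np.array([onz(c,q,.016)[:2] for q in hu],np.float32)*1000;print('disc',cv2.minEnclosingCircle(W))
print('knobtop@.058',onz(c,ce,.058))
cv2.imwrite('pics/kn.png',np.hstack([cv2.resize(im[90:170,280:360,::-1],None,fx=4.5,fy=4.5,interpolation=0),cv2.resize(A[150:220,205:275,::-1],None,fx=5.15,fy=5.15,interpolation=0)[:360,:360]]))
# height: w1 knob top centre by eye ~ (232.7,195)
print(two(c,ce,ca,(233,194.7)))
```

```text
[320.69344609 132.99154334] [309 119  24  27 473]
disc ((387.76300048828125, -268.7521667480469), 31.8170166015625)
knobtop@.058 [ 0.38721934 -0.26849451  0.058     ]
(array([ 0.38783086, -0.26860301,  0.05258666]), np.float64(0.0002212714196280377))
```

View pics/kn.png

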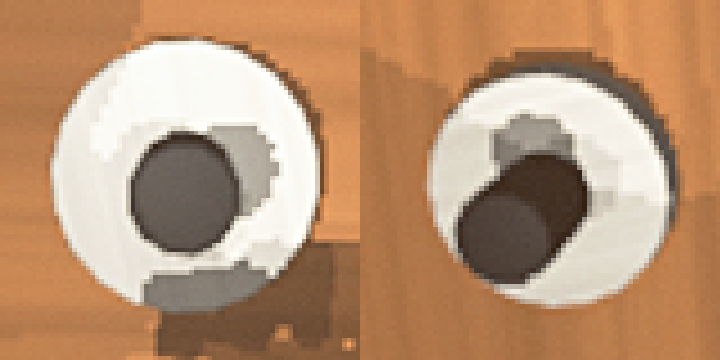

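Weight axis at (0.3876,−0.2686) from both views, knob top 53–58 mm. Descending.

Run:
```python
from h import *
print(plan([.3876,-.2686,.024],92.5))
```

```text
(array([0.0537, 0.0002, 0.1733]), np.float64(0.1))
```

Emit:
play_rows --pt "0.03 0 0.02" --pt "0.052 0 0.06" --pt "0.052 0 0.1" --pt "0.052 0 0.135" --pt "0.052 0 0.16" --pt "0.052 0 0.173" --pt "0.052 0 0.173" --pt "0.052 0 0.173" --twist '[0,0,0,0,0,0,0,0]' --jaw '[0,0,0,0,0,0,0,0]'

```text
time_s: 15.4
eef_pos: [0.3901, -0.2684, 0.0241]
orientation: [-0.074, 3.132, -0.004]
wrist_force: [0.4, -0.6, -0.0]
width: 1.002
```

Run:
```python
from h import *
im,c=snap('wrist','w15.png');p,M=Rt();print(p,plan([.3876,-.2686,.024],92.5))
```

```text
[ 0.39051252 -0.26883453  0.02469833] (array([0.0029, 0.0004, 0.0007]), np.float64(0.2))
```

View pics/w15.png

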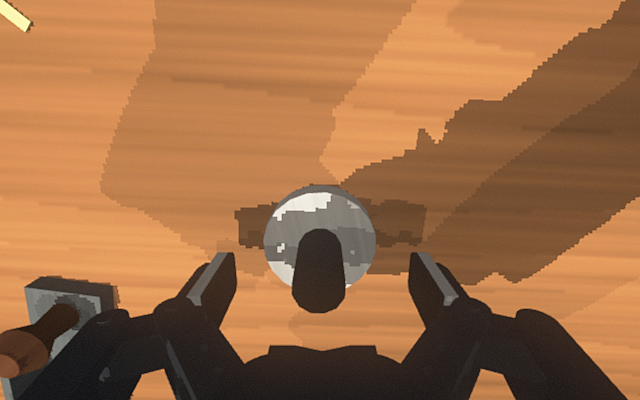

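The knob is centred between the pads at (319,270). Closing.

Emit:
play_rows --pt "0.003 0 0" --pt "0.003 0 0" --pt "0.003 0 0" --pt "0.003 0 0" --pt "0.003 0 0" --pt "0.003 0 0" --pt "0.003 0 0" --pt "0.003 0 0" --twist '[0,0,0,0,0,0,0,0]' --jaw '[0.3,0.6,0.9,0.9,0.9,0.9,0.9,0.9]' --squeeze 50

```text
time_s: 16.25
eef_pos: [0.3877, -0.2694, 0.0252]
orientation: [-0.073, 3.13, -0.006]
wrist_force: [-1.7, -0.7, 5.3]
width: 0.263
```

Emit:
play_rows --pt "0 0 0" --pt "0 0 -0.02" --pt "0 0 -0.05" --pt "0 0 -0.09" --pt "0 0 -0.13" --pt "0 0 -0.13" --twist '[0,0,0,0,0,0]' --jaw '[0.9,0.9,0.9,0.9,0.9,0.9]'

```text
time_s: 16.85
eef_pos: [0.3893, -0.2708, 0.1596]
orientation: [-0.073, 3.122, -0.015]
wrist_force: [2.1, -1.4, -3.2]
width: 0.266
```

Run:
```python
from h import *
im,c=snap('wrist','w16.png');p,M=Rt();s=state();print(p,s['width'],s['wrist_force'],plan([*hub(.0162,.028),.15],92.5))
```

```text
[ 0.38796032 -0.26991048  0.15712439] 0.2614643412148397 [ 0.29897874  0.60900372 -3.6876957 ] (array([-0.2209,  0.0885,  0.0098]), np.float64(0.2))
```

View pics/w16.png

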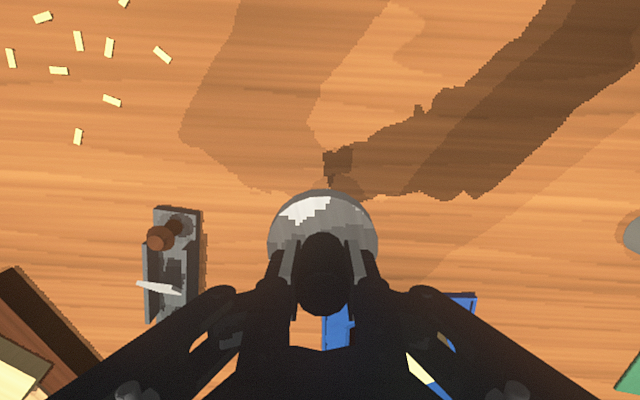

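Emit:
play_rows --pt "-0.035 0.014 0" --pt "-0.07 0.028 0" --pt "-0.105 0.042 0" --pt "-0.14 0.056 0" --pt "-0.17 0.07 0" --pt "-0.2 0.08 0" --pt "-0.221 0.0885 0.01" --pt "-0.221 0.0885 0.01" --twist '[0,0,0,0,0,0,0,0]' --jaw '[0.9,0.9,0.9,0.9,0.9,0.9,0.9,0.9]'

```text
time_s: 17.7
eef_pos: [0.6055, -0.1691, 0.1453]
orientation: [-0.078, 3.13, -0.007]
wrist_force: [-1.2, 0.0, -3.6]
width: 0.267
```

Emit:
play_rows --pt "0 0 0.01" --pt "0 0 0.02" --pt "0 0 0.02" --twist '[0,0,0]' --jaw '[0.9,0.9,0.9]'

```text
time_s: 18.0
eef_pos: [0.6026, -0.169, 0.1221]
orientation: [-0.076, 3.136, -0.005]
wrist_force: [-1.0, 0.5, -2.5]
width: 0.263
```

Run:
```python
from h import *
im,c=snap('wrist','w17.png');p,M=Rt();s=state();print(p,s['width'],s['wrist_force'],plan([*hub(.0162,.028),.0665],92.5),M.round(3))
```

```text
[ 0.60344054 -0.16923788  0.12339898] 0.26617855937247614 [-0.64868541 -0.57286865 -2.31476446] (array([-0.0007, -0.0018,  0.0569]), np.float64(0.3)) [[-0.999 -0.049  0.007]
 [-0.049  0.999 -0.003]
 [-0.007 -0.004 -1.   ]]
```

View pics/w17.png

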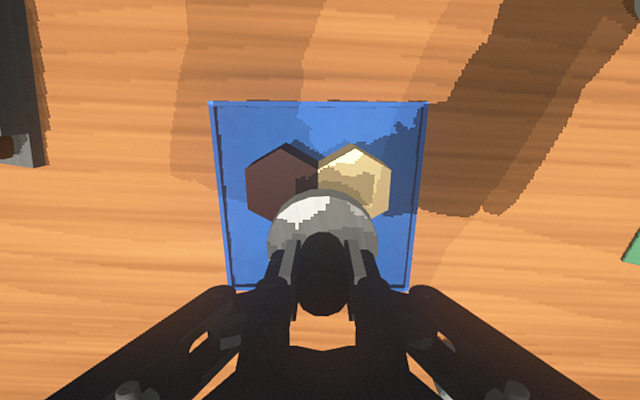

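The weight hangs over the junction. Lowering slowly, watching the force.

Emit:
play_rows --pt "-0.0007 -0.0018 0.015" --pt "-0.0007 -0.0018 0.03" --pt "-0.0007 -0.0018 0.042" --pt "-0.0007 -0.0018 0.05" --pt "-0.0007 -0.0018 0.053" --pt "-0.0007 -0.0018 0.055" --pt "-0.0007 -0.0018 0.056" --twist '[0,0,0,0,0,0,0]' --jaw '[0.9,0.9,0.9,0.9,0.9,0.9,0.9]'

```text
time_s: 18.75
eef_pos: [0.605, -0.1713, 0.0678]
orientation: [-0.076, 3.133, -0.006]
wrist_force: [0.1, -0.1, -2.9]
width: 0.264
```

Emit:
play_rows --pt "0 0 0.0005" --pt "0 0 0.001" --twist '[0,0]' --jaw '[0.9,0.9]'

```text
time_s: 18.95
eef_pos: [0.6055, -0.1715, 0.0674]
orientation: [-0.076, 3.132, -0.007]
wrist_force: [1.1, -1.2, -2.8]
width: 0.263
```

Emit:
play_rows --pt "0 0 0.0008" --pt "0 0 0.0015" --pt "0 0 0.0015" --twist '[0,0,0]' --jaw '[0.9,0.9,0.9]'

```text
time_s: 19.25
eef_pos: [0.6059, -0.1715, 0.0663]
orientation: [-0.076, 3.131, -0.007]
wrist_force: [-0.3, -0.4, 0.0]
width: 0.265
```

Run:
```python
from h import *
im,c=snap('wrist','w18.png');S,_=snap('side','d18.png');p,M=Rt();s=state();print(p,s['wrist_force'])
cv2.imwrite('pics/d18c.png',cv2.resize(S[130:230,260:460,::-1],None,fx=4,fy=4,interpolation=0))
```

```text
[ 0.6058671  -0.17151175  0.06629286] [-0.47710239 -0.85289917 -0.64706776]
```

View pics/w18.png

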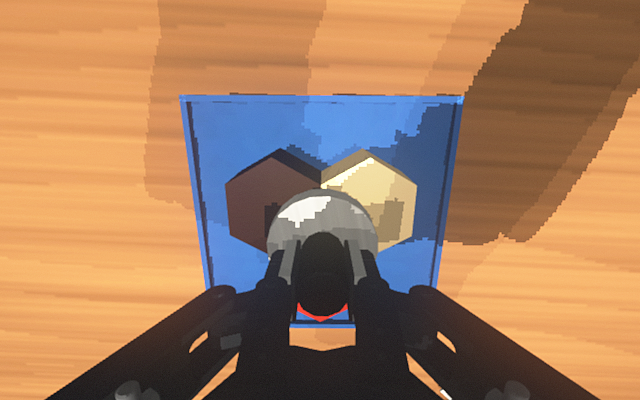

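View pics/d18c.png

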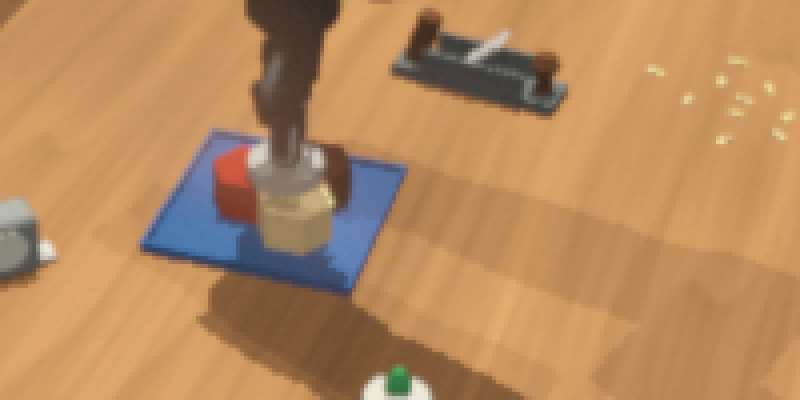

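The force has dropped from −3 N to about 0, so the weight is resting on the blocks. Releasing.

Emit:
play_rows --pt "0 0 0" --pt "0 0 0" --pt "0 0 0" --pt "0 0 -0.005" --pt "0 0 -0.03" --pt "0 0 -0.07" --pt "-0.02 0 -0.11" --pt "-0.04 0 -0.14" --twist '[0,0,0,0,0,0,0,0]' --jaw '[0.65,0.5,0.3,0.2,0.1,0,0,0]'

```text
time_s: 20.15
eef_pos: [0.6451, -0.1692, 0.2103]
orientation: [-0.075, 3.128, -0.008]
wrist_force: [1.3, 0.3, 0.3]
width: 1.0
```

Emit:
play_rows --pt "-0.03 0 0" --pt "-0.05 0 0" --pt "-0.05 0 0" --twist '[0,0,0]' --jaw '[0,0,0]'

```text
time_s: 20.45
eef_pos: [0.6975, -0.1665, 0.2109]
orientation: [-0.077, 3.126, -0.009]
wrist_force: [-0.4, 0.5, -0.1]
width: 0.996
```

Run:
```python
from h import *
im,c=snap('wrist','w19.png');p,M=Rt();print(p)
h,s,v=[x.astype(int) for x in cv2.split(cv2.cvtColor(im,cv2.COLOR_RGB2HSV))]
```

```text
[ 0.695658   -0.16660904  0.21050334]
```

View pics/w19.png

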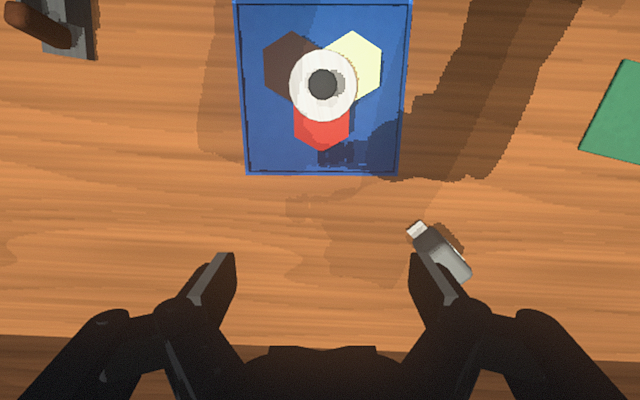

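The weight stands centred over all three blocks, disc at (322,85). Next, the glue bottle.

Run:
```python
from h import *
im,c=load('w19.png');h,s,v=[x.astype(int) for x in cv2.split(cv2.cvtColor(im,cv2.COLOR_RGB2HSV))]
k,ce,st=comp((s<40)&(v>150),(310,80));hu=cv2.convexHull(np.argwhere(k)[:,::-1].astype(np.int32))[:,0]
W=np.array([onz(c,q,.057)[:2] for q in hu],np.float32)*1000;cc,r=cv2.minEnclosingCircle(W);a=np.radians(-YAW)
print(cc,r,np.array([[np.cos(a),-np.sin(a)],[np.sin(a),np.cos(a)]])@(np.array(cc)-HUB*1000))
print(plan([.485,.085,.22],92.5))
```

```text
(600.848876953125, -167.64572143554688) 37.233787536621094 [12.54517756 31.73727246]
(array([ 0.198 ,  0.2615, -0.0134]), np.float64(0.3))
```

Emit:
play_rows --pt "0.025 0.035 -0.013" --pt "0.05 0.07 -0.013" --pt "0.08 0.105 -0.013" --pt "0.11 0.14 -0.013" --pt "0.14 0.175 -0.013" --pt "0.165 0.21 -0.013" --pt "0.185 0.245 -0.013" --pt "0.198 0.2615 -0.013" --twist '[0,0,0,0,0,0,0,0]' --jaw '[0,0,0,0,0,0,0,0]'

```text
time_s: 21.3
eef_pos: [0.4812, 0.0863, 0.2196]
orientation: [-0.079, 3.13, -0.008]
wrist_force: [0.3, -0.1, 0.3]
width: 1.001
```

Emit:
play_rows --pt "0 0 0" --pt "0 0 0" --twist '[0,0]' --jaw '[0,0]'

```text
time_s: 21.5
eef_pos: [0.4799, 0.086, 0.2197]
orientation: [-0.081, 3.13, -0.009]
wrist_force: [-0.1, -0.6, 0.6]
width: 0.998
```

Run:
```python
from h import *
i9,c9=load('w19.png');print('weight',onz(c9,(323,85),.057))
im,c=snap('wrist','w20.png');p,M=Rt();print(p)
h,s,v=[x.astype(int) for x in cv2.split(cv2.cvtColor(im,cv2.COLOR_RGB2HSV))]
k,ce,st=comp((abs(h-62)<12)&(s>90)&(v<170),(320,140));print(ce,st,onz(c,ce,.08),onz(c,ce,.09))
S,cs=load('scene0.png');print(two(c,ce,cs,(385.4,181.7)))
```

```text
weight [ 0.6050109  -0.16987224  0.057     ]
[0.48083402 0.08567215 0.21975516]
[321.64622642 135.45754717] [314 125  20  21 212] [0.43127347 0.08361719 0.08      ] [0.43016987 0.0836403  0.09      ]
(array([0.43149665, 0.08401551, 0.07629745]), np.float64(0.000893281789865734))
```

View pics/w20.png

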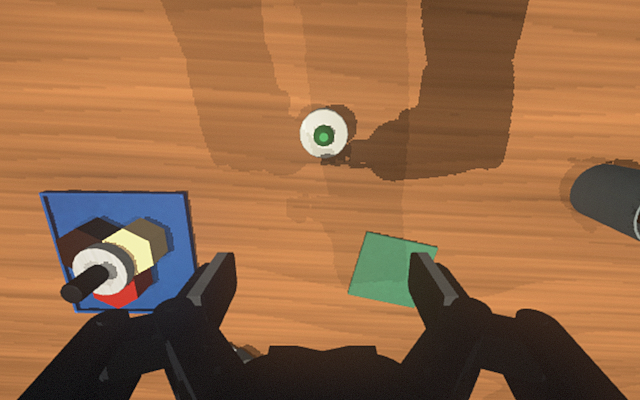

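Run:
```python
from h import *
print(plan([.4315,.084,.028],92.5))
```

```text
(array([0.0514, 0.0019, 0.1912]), np.float64(0.4))
```

Emit:
play_rows --pt "0.025 0.001 0.01" --pt "0.05 0.002 0.03" --pt "0.0503 0.002 0.07" --pt "0.0503 0.002 0.11" --pt "0.0503 0.002 0.15" --pt "0.0503 0.002 0.178" --pt "0.0503 0.002 0.191" --pt "0.0503 0.002 0.191" --twist '[0,0,0,0,0,0,0,0]' --jaw '[0,0,0,0,0,0,0,0]' --squeeze 35

```text
time_s: 22.35
eef_pos: [0.4313, 0.0827, 0.0262]
orientation: [-0.076, 3.134, -0.01]
wrist_force: [-0.3, -0.9, 0.0]
width: 1.004
```

Run:
```python
from h import *
im,c=snap('wrist','w21.png');p,M=Rt();print(p,plan([.4315,.084,.028],92.5))
```

```text
[0.4323988  0.08304644 0.02743233] (array([ 0.0008,  0.001 , -0.0006]), np.float64(0.3))
```

View pics/w21.png

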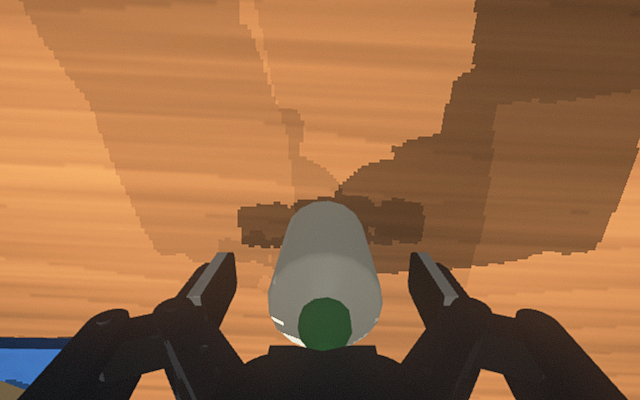

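The bottle is centred between the pads. Closing and lifting.

Emit:
play_rows --pt "0.0008 0.001 0" --pt "0.0008 0.001 0" --pt "0.0008 0.001 0" --pt "0.0008 0.001 0" --pt "0.0008 0.001 0" --pt "0.0008 0.001 0" --pt "0.0008 0.001 0" --twist '[0,0,0,0,0,0,0]' --jaw '[0.3,0.65,0.65,0.65,0.65,0.65,0.65]' --squeeze 35

```text
time_s: 23.1
eef_pos: [0.4327, 0.0841, 0.0286]
orientation: [-0.076, 3.129, -0.01]
wrist_force: [0.2, -1.3, 6.8]
width: 0.552
```

Run:
```python
from h import *
p,M=Rt();s=state();print(p,s['width'],s['wrist_force'],plan([.617,.189,.1],92.5))
```

```text
[0.43267364 0.08405813 0.02855474] 0.5518273360464189 [ 0.19551901 -1.2773852   6.80579898] (array([-0.19  ,  0.0954, -0.07  ]), np.float64(0.3))
```

Emit:
play_rows --pt "0 0 -0.02" --pt "0 0 -0.05" --pt "-0.03 0.015 -0.07" --pt "-0.07 0.035 -0.07" --pt "-0.11 0.055 -0.07" --pt "-0.15 0.075 -0.07" --pt "-0.18 0.09 -0.07" --pt "-0.191 0.0954 -0.07" --twist '[0,0,0,0,0,0,0,0]' --jaw '[0.65,0.65,0.65,0.65,0.65,0.65,0.65,0.65]'

```text
time_s: 23.9
eef_pos: [0.6214, 0.1912, 0.1]
orientation: [-0.078, 3.126, -0.008]
wrist_force: [-0.2, -0.0, -1.9]
width: 0.555
```

Emit:
play_rows --pt "0 0 0" --pt "0 0 0" --twist '[0,0]' --jaw '[0.65,0.65]'

```text
time_s: 24.1
eef_pos: [0.6208, 0.1913, 0.0995]
orientation: [-0.079, 3.127, -0.008]
wrist_force: [-1.0, -0.3, -1.6]
width: 0.552
```

Run:
```python
from h import *
im,c=snap('wrist','w22.png');p,M=Rt();s=state();print(p,s['width'],s['wrist_force'],plan([.617,.189,.035],92.5))
```

```text
[0.62020782 0.19079929 0.09962175] 0.5503958245625412 [-1.23215903 -0.35946075 -1.36540756] (array([ 0.0041, -0.0013,  0.0646]), np.float64(0.4))
```

View pics/w22.png

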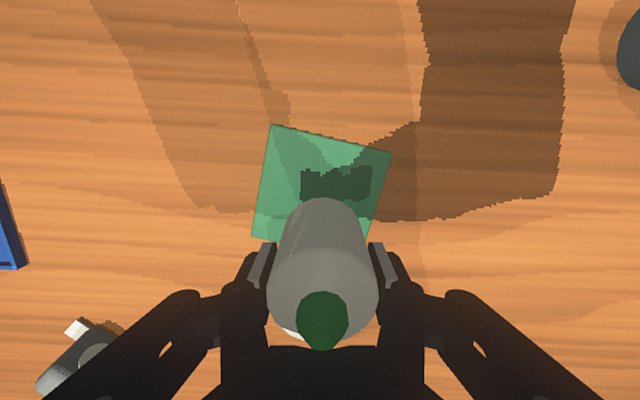

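The bottle is held over the mat; lowering it.

Emit:
play_rows --pt "0.002 -0.001 0.02" --pt "0.0035 -0.0013 0.04" --pt "0.0035 -0.0013 0.055" --pt "0.0035 -0.0013 0.062" --pt "0.0035 -0.0013 0.064" --pt "0.0035 -0.0013 0.0655" --pt "0.0035 -0.0013 0.066" --pt "0.0035 -0.0013 0.066" --twist '[0,0,0,0,0,0,0,0]' --jaw '[0.65,0.65,0.65,0.65,0.65,0.65,0.65,0.65]'

```text
time_s: 24.95
eef_pos: [0.6182, 0.1892, 0.0344]
orientation: [-0.078, 3.126, -0.008]
wrist_force: [0.0, -0.4, -0.9]
width: 0.556
```

Run:
```python
from h import *
im,c=snap('wrist','w23.png');p,M=Rt();s=state();print(p,s['width'],s['wrist_force'])
```

```text
[0.61813072 0.18919699 0.03435154] 0.54978760491549 [ 0.66003184 -0.6851611  -0.85736115]
```

View pics/w23.png

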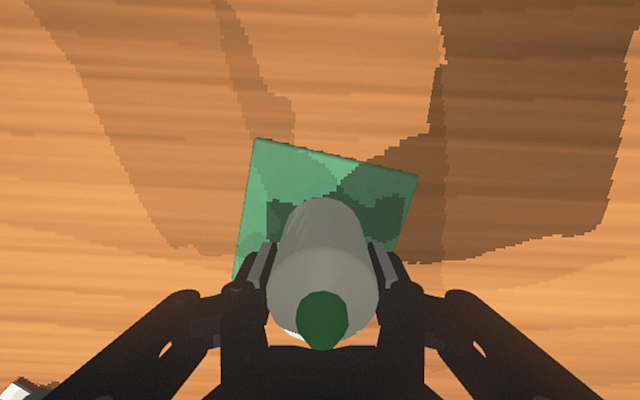

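Lowering the last millimetre, then releasing and withdrawing straight up.

Emit:
play_rows --pt "0 0 0.001" --pt "0 0 0.0015" --pt "0 0 0.0015" --pt "0 0 0.0015" --pt "0 0 0.0015" --pt "0 0 0.0015" --pt "0 0 -0.01" --pt "0 0 -0.04" --twist '[0,0,0,0,0,0,0,0]' --jaw '[0.65,0.65,0.4,0.25,0.15,0.1,0.05,0]'

```text
time_s: 25.8
eef_pos: [0.615, 0.1886, 0.0723]
orientation: [-0.078, 3.133, -0.011]
wrist_force: [-0.6, -0.1, -0.1]
width: 1.002
```

Emit:
play_rows --pt "0 0 -0.04" --pt "0 0 -0.08" --pt "0 0 -0.12" --pt "0.03 0 -0.14" --pt "0.07 0 -0.14" --pt "0.12 0 -0.14" --pt "0.16 0 -0.14" --pt "0.2 0 -0.14" --twist '[0,0,0,0,0,0,0,0]' --jaw '[0,0,0,0,0,0,0,0]'

```text
time_s: 26.6
eef_pos: [0.4125, 0.1793, 0.2117]
orientation: [-0.078, 3.132, -0.01]
wrist_force: [-0.4, 0.2, 0.6]
width: 1.0
```

Emit:
play_rows --pt "0 0 0" --pt "0 0 0" --pt "0 0 0" --twist '[0,0,0]' --jaw '[0,0,0]'

```text
time_s: 26.9
eef_pos: [0.414, 0.1798, 0.2126]
orientation: [-0.078, 3.129, -0.008]
wrist_force: [0.9, -0.4, -0.3]
width: 1.002
```

Run:
```python
from h import *
for n in('scene','side','wrist'):snap(n,n+'9.png')
S,cs=load('scene9.png');D,cd=load('side9.png')
C=[]
for im,near in((S,(368,245)),(D,(285,230))):
    h,s,v=[x.astype(int) for x in cv2.split(cv2.cvtColor(im,cv2.COLOR_RGB2HSV))]
    k,ce,st=comp((abs(h-64)<4)&(s>110)&(v<125),near);print(ce,st);C.append(ce)
print(two(cs,C[0],cd,C[1]))
cv2.imwrite('pics/s9c.png',cv2.resize(S[90:290,200:440,::-1],None,fx=3,fy=3,interpolation=0))
cv2.imwrite('pics/d9c.png',cv2.resize(D[130:290,240:440,::-1],None,fx=3.7,fy=3.7,interpolation=0))
```

```text
[371.76923077 243.42307692] [369 240   7   7  26]
[280.85714286 231.92857143] [279 231   5   3  14]
(array([0.61777801, 0.18982948, 0.08191334]), np.float64(0.0006891099976228501))
```

View pics/s9c.png

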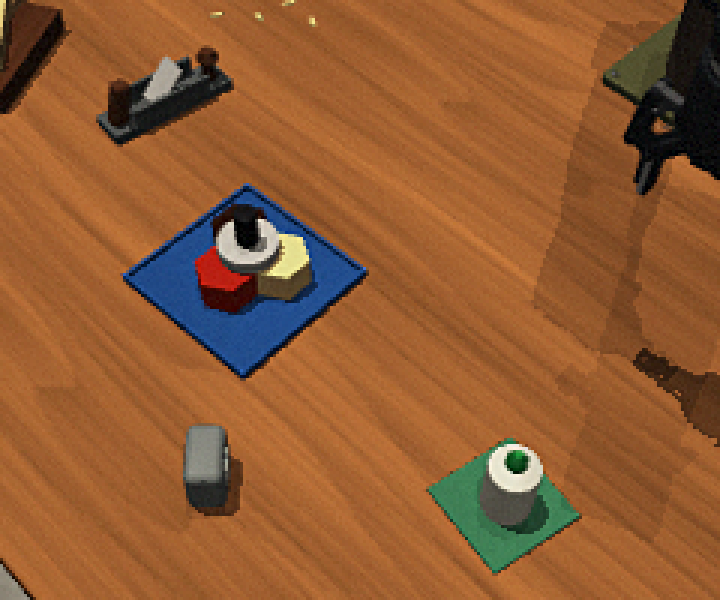

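View pics/d9c.png

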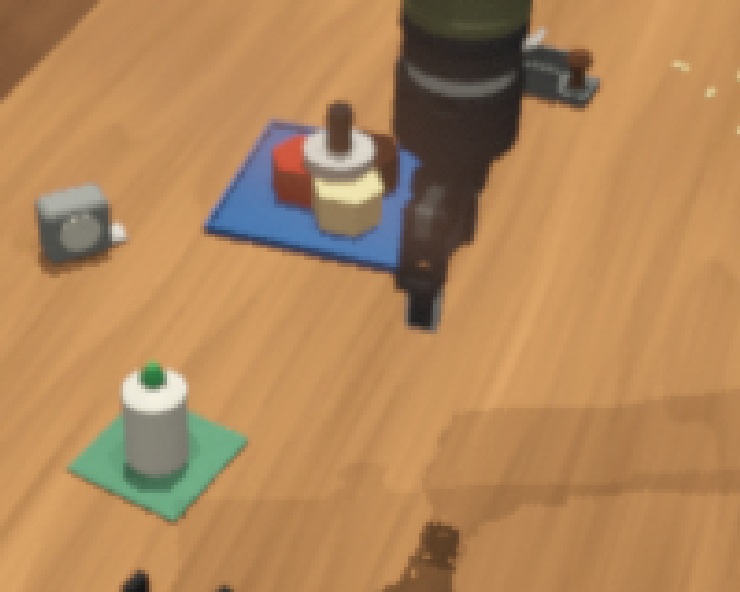

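Both views agree. The three blocks are nestled, with the weight upright on their junction. The bottle's nozzle triangulates to (0.618,0.190), against a mat centre of (0.617,0.189). The robot is clear of everything, so I'm handing in.

```bash
python3 -c "
from station import sign_off
print(sign_off())"
```

```text
the job is handed in; nothing more can be done
None
```

The job is done and handed in at about 27 s of the 109 s allowed; the sign-off reports no verdict. All positions below are from the cameras.

- **Pale block:** set face to face on the left of the hub, measured at (−0.1, 55.9) mm in the hub frame, about 0° off face to face. It was measured before red went in. A repeat measurement afterwards failed because the block was overexposed, so after that I only have the pictures, where it looks flush.
- **Red block:** slid into the notch, measured at (48.8, 28.2) mm; the ideal is (48.5, 28).
- **Press weight:** lowered slowly until the force showed it resting on the blocks, then released. Its axis is at about (0.605, −0.170), within 2 mm of the point where the three blocks meet. An automatic circle fit gave a position about 5 mm off and too large a radius (37 mm instead of 32). The bright pale block had got into its mask, so I used the disc outline read from the picture instead.
- **Glue bottle:** upright on the mat, with its nozzle at (0.618, 0.190) against a mat centre of about (0.617, 0.189).
- **Bystanders:** the arm kept well clear of the tape measure, brush jar and block plane. They look unmoved in the pictures, though I did not measure them again.
- **Corrections on the way:** I regripped the pale block once because the first grip was about 10 mm off-centre, and shifted red 1.5 mm sideways before sliding it in.

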